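# Refit the load roller and axle pin in a pallet-truck wheel frame

## Robot

A 7-joint arm with a two-finger parallel gripper is mounted at the origin on the work surface. World frame = base frame: x ahead of the robot, y to its left, z up, the work surface at z = 0. Lengths are in m, angles in rad, forces in N, time in s.
With the tool pointing down it reaches from about 0.4 to 0.875 m from the base axis. Payload 19.3 kg.
Tool frame: the origin (TCP) lies at the very end of the fingers, on their centre line; the grasp point (between the pads) lies 19 mm behind it; y points along the fingers, x is the direction in which the jaws open and shut, and the axes are right-handed (so a half turn about y gives the same grasp; the last joint's range is limited). The gripper opens to 85 mm and grips with 20 to 120 N. Pads are 22 mm wide; open, the fingers measure 114 mm over their backs; the gripper's body (76 mm by 85 mm) begins 54 mm behind the grasp point. The pads swing forward as they close: fully open they stand 13 mm farther back than shut.
Start: joints at [1.243, 0.521, -0.036, 1.599, 0.021, 1.021, -0.113], TCP at [0.159, -0.604, 0.231] pointing down, gripper open.
Joint ranges: [-2.91, 2.91], [-0.3, 2.13], [-1.5, 1.42], [0.17, 2.43], [-1.26, 4.41], [0.16, 1.93], [-2.52, 2.52]. Speed limits (rad/s): [1.89, 1.89, 2.39, 2.39, 3.01, 3.01, 3.01].

## Interface

Orientations are given as [roll, pitch, yaw] about the fixed x, y, z axes, in that order (R = Rz(yaw) Ry(pitch) Rx(roll)).
In Python, from workcell import bot gives the robot as it stands. The module is installed in compiled form; this text tells all that it offers.
- The arm moves only by the shell command python3 -m crank 'ROWS' [FORCE]. ROWS is JSON, a list of rows, each an object of numbers: "hand": the closure, from 0 (fully open) to 1 (shut); "dx", "dy", "dz": the shift along the tool's x, y, z in mm; "yaw": the turn about the tool's y in rad. In form: [{"hand": .., "dx": .., "dy": .., "dz": .., "yaw": ..}, ...]. A call has 1 to 12 rows; each row is the pose to reach, as a shift and turn from the pose commanded when the call began, along the tool's axes at that moment; what a row does not reach only later rows make up. A row lasts 1/12 s, in which the tool goes at most 41.7 mm and 7.16 degrees, less where a joint would pass 70% of its speed; a pose out of reach is approached as far as the arm can. A call with a gripper value outside its range is refused whole. The fingers move at their own pace and stop on an object; FORCE is the grip in N (left out, the last holds). Time passes only in rows, so rows that repeat a pose let the fingers close. It gives the time, the measured TCP pose, the force and the opening at its end, in the units of the state.
- bot.observe(): the state, without advancing time (a new reading comes with each control period).
- bot.grab_frame(name): name is "side" or "top"; returns the picture (384x512x3 uint8, red, green, blue); there is no depth.
- bot.camera_info(name): a dict with "fx", "fy", "cx", "cy" (pixels), "dist" ([k1, k2, p1, p2, k3] as OpenCV has them; the pictures are not rectified), "rvec" (rotation vector, rad) and "tvec" (3), from world to camera coordinates, as OpenCV has them. Camera axes: x right, y down, z forward; pixel columns grow to the right and rows downward; lengths in m; the calibration is good to about 2 mm. A picture is of the moment at which its call begins. camera_info takes no time and is no camera call.
- bot.job_done(): hands the job in, once; it reports no verdict.
The state is a dict: "clock": time; "qpos": joint angles; "qd": joint speeds; "joint_efforts": joint torques, N m; "position": TCP position; "tool_rot": TCP orientation; "force": force on the tool from outside, world axes, zero at the start; "moment": the same for the moment, N m; "grip_width": finger opening in m.
Only numpy, scipy, OpenCV 4.12 (cv2) and the standard library are available. Lean on these libraries where they do the work, as an engineer would, in place of code of your own. Each camera call takes 0.05 s, during which the arm holds its last target.

## Task

Refit the wheel of the pallet truck: set the white load roller down between the two side plates of the clamped steel wheel frame, then thread the headed axle pin (the slim one with the tapered nose, not the thick stud bolt) through plate, roller and plate, from whichever side is open, and push it fully home so that its head is against the plate. Last, flick the roller with the fingers and let go, so that it keeps turning by itself, and leave everything in place; do not shift or knock over the pump, spanner, carton or stud bolt.

Things in the scene. Friction and masses are not known exactly. Their poses are not given: they have to be found in the camera images.
- frame: Pallet-truck wheel frame, fixed: two upright steel side plates 10 mm thick on a base plate 185 x 124 x 8 mm. Origin on the bench under the roller axis; z up, y along the axle. Plates: inner faces at y = -32 and +32 mm, outer faces at -42 and +42, from x = -40 to +110, top edge at z = 78. A 28 mm pivot tube crosses at x = 88, z = 45. Toe clamps at x = 118, y = -50 and +50, 34 mm high.
- frame_axis (a point): Point midway between the side plates on the common axis of their two 22.5 mm axle holes (frame x = 0, y = 0, z = 60 mm); one hole in each plate. The pin may enter from either side.
- frame_rest (a point): Where the roller's centre lies when set down between the plates (frame x = 0, y = 0, z = 56 mm): it rests on two tie bars, 14 mm thick, that join the plates at x = -23 and +23 mm, z = 27 mm. It is then 4 mm below the hole axis; the tapered pin lifts it, and it finally hangs on the pin at about z = 57.5 mm, clear of the bars.
- roller: White nylon load roller, 60 mm in diameter and 54 mm wide, about 0.3 to 0.43 kg, on a steel bearing sleeve of 22.5 mm bore and 43 mm outer diameter that stands out 2 mm at each end (58 mm overall). Origin at its centre; y is its axis (either way round is the same), level. At the start it lies in the timber cradle with its centre about 40 mm above the bench.
- roller_hub (a joint): Angle of the roller's bearing sleeve within the roller (rad, about the roller's y axis, unlimited). The bearing runs freely: a flicked roller on its pin slows by only about 1 to 2 rad/s each second.
- cradle: Timber cradle that holds the roller at the start, fixed: a board 100 x 90 x 6 mm with two battens along its y at x = -25 and +25 mm, tops at 18 mm. Origin on the bench under its centre.
- pin: Plain steel axle pin, 0.39 kg: round shank of 20 mm diameter and 134 mm length under the head, the last 16 mm tapering to a 10 mm wide nose; hexagon head 30 mm across the flats, 14 mm thick. Origin on the pin's axis, 48 mm from the underside of the head; x points along the axis towards the nose. At the start it lies level in the rack, axis 34 mm above the bench.
- pin_seat (a point): Centre of the underside of the pin's head, on its axis (pin x = -48 mm). The head reaches 14 mm behind it.
- pin_tip (a point): End of the pin's tapered nose, on its axis (pin x = +86 mm).
- rack: Timber bolt rack, fixed. Origin on the bench. Board from x = -85 to +65 mm, 140 wide in y, 6 thick; two notched battens, tops at 34 mm, from x = -59.5 to -51.5 and from 22 to 34. Two slots 32 mm wide, floors at z = 24, at y = -35 and +35: the pin lies in one, the stud bolt in the other, both along the rack's x, the pin's nose to +x, origins near rack x = -12 mm.
- stud: Dark stud bolt, 27 mm in diameter and 166 mm long with a 41 mm hexagon nut at each end, too thick for the holes. Leave it in the rack. Origin at its middle, x along its axis.
- pump: Grey pump body standing upright, 86 mm in diameter at its flange and 128 mm high, beside one side plate, where it blocks the way of the pin. Origin on the bench under its centre. Leave it alone.
- spanner: Flat steel spanner, 160 mm long, 8 mm high, lying beside the other side plate. Origin on the bench under its centre, x along it. It may be passed over; leave it alone.
- carton: Closed cardboard box, 70 x 110 x 45 mm (x, y, z), between the robot and the frame. Origin on the bench under its centre. Leave it alone.
Not all that is in view belongs to the job. Leave any blue look-alike of the pin alone. What is meant by the roller is not red, and is the smaller of those in its own colour.

How it is judged:
By the outcome, as a careful person would: the job done as asked, in the order asked, and still so for the second after the job is handed in, with the robot touching nothing.
It also fails if it takes over 70 s, if anything falls off the work surface, if the arm or the gripper's body presses on something with over 40 N, if the wrist force passes 120 N, or if a joint passes its speed limit or range.

## Working session

There is one attempt and no reset: what is moved stays moved. The work goes in short steps, Python scripts to look and compute and a shell command to move; the robot and the scene stay as the last step left them, time stands still between calls to the robot, and variables do not carry over. Pictures are saved under pics/ and viewed, and the job is handed in when it is done.

```bash
mkdir -p pics
python3 - <<'E'
from workcell import bot
import cv2,numpy as np
s=bot.observe()
for k,v in s.items(): print(k,np.round(v,4))
for n in("side","top"):
    cv2.imwrite(f"pics/{n}0.png",cv2.cvtColor(bot.grab_frame(n),cv2.COLOR_RGB2BGR)); c=bot.camera_info(n);print(n,c)
E
```

```text
clock 0.0
qpos [ 1.2428  0.522  -0.0363  1.6     0.0212  1.0211 -0.1128]
qd [-0.0002 -0.0014 -0.0013  0.0007 -0.0005 -0.0006 -0.0002]
joint_efforts [ 0.00000e+00 -9.27099e+01  1.97970e+00 -3.69923e+01  1.77000e-02
  8.20000e-03  1.00000e-04]
position [ 0.1592 -0.604   0.2307]
tool_rot [-1.5709e+00  1.2000e-03 -1.3130e+00]
force [-0.7277 -0.8913  0.0281]
moment [-0.0033  0.007  -0.0112]
grip_width 0.0854
side {'fx': 387.3719002750801, 'fy': 387.3719002750801, 'cx': 254.7802221647928, 'cy': 185.01447769686007, 'dist': array([0.03229729, 0.        , 0.        , 0.        , 0.        ]), 'rvec': array([ 0.25142725, -2.78424709,  1.2472193 ]), 'tvec': array([0.50556977, 0.06544876, 1.22047158])}
top {'fx': 427.1888372118207, 'fy': 427.1888372118207, 'cx': 262.3239539844397, 'cy': 192.97048237412213, 'dist': array([-0.06670053,  0.        ,  0.        ,  0.        ,  0.        ]), 'rvec': array([ 2.16725113, -2.20327459,  0.07987696]), 'tvec': array([0.080659  , 0.46750024, 1.2909848 ])}
```

View pics/side0.png

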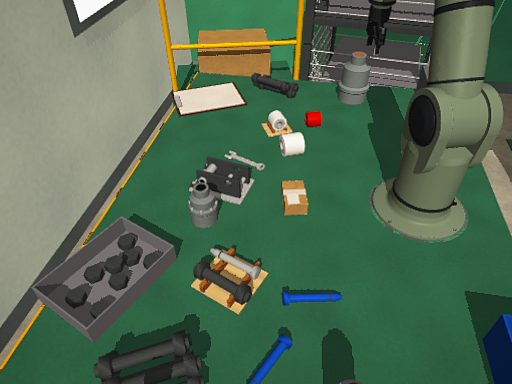

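View pics/top0.png

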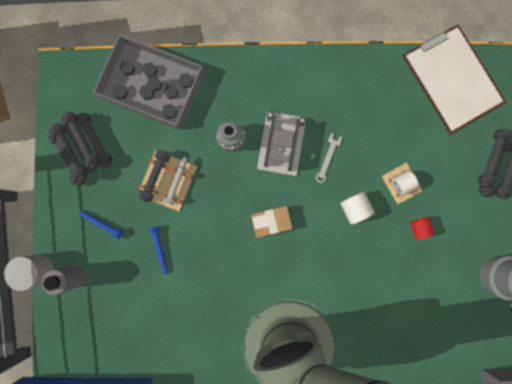

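In the top view, the whites are the roller in the cradle at (403,182) and a larger roller at (357,208), with a red one at (422,228). The pin is light grey at (178,182), the stud dark at (155,177), and blue look-alikes sit at (100,224) and (160,250). The frame is at (283,143), with the pump on its left at (230,135) and the spanner on its right at (328,158). The smaller white roller in the timber cradle and the light slim pin in the rack fit the description. I'll confirm both in enlarged crops.

```bash
cat > h.py <<'E'
import numpy as np,cv2
from workcell import bot
def cam(n):
    c=bot.camera_info(n);K=np.array([[c['fx'],0,c['cx']],[0,c['fy'],c['cy']],[0,0,1]]);R=cv2.Rodrigues(c['rvec'])[0]
    return K,np.array(c['dist']),R,np.array(c['tvec'])
def proj(n,P):
    c=bot.camera_info(n);K,d,R,t=cam(n)
    return cv2.projectPoints(np.array(P,float).reshape(-1,3),c['rvec'],c['tvec'],K,d)[0].reshape(-1,2)
def ray(n,uv):
    K,d,R,t=cam(n);q=cv2.undistortPoints(np.array(uv,float).reshape(-1,1,2),K,d).reshape(-1,2)
    D=np.c_[q,np.ones(len(q))]@R
    return -R.T@t,D/np.linalg.norm(D,axis=1)[:,None]
def plane(n,uv,z):
    o,D=ray(n,uv);return o+D*((z-o[2])/D[:,2])[:,None]
def tri(a,b):
    o1,d1=ray('side',[a]);o2,d2=ray('top',[b]);d1=d1[0];d2=d2[0]
    s=np.linalg.lstsq(np.c_[d1,-d2],o2-o1,rcond=None)[0];p=o1+s[0]*d1;q=o2+s[1]*d2
    return (p+q)/2,np.linalg.norm(p-q)
E
python3 - <<'E'
import cv2,numpy as np
t=cv2.imread('pics/top0.png');s=cv2.imread('pics/side0.png')
def c(im,x,y,w,h,k):return cv2.resize(im[y:y+h,x:x+w],None,fx=k,fy=k,interpolation=cv2.INTER_CUBIC)
A=np.hstack([c(t,375,150,65,50,6),c(t,130,140,75,75,4)[:300]])
cv2.imwrite('pics/cropA.png',np.vstack([np.hstack([c(t,375,150,65,50,6),c(t,130,145,65,50,6)]),np.hstack([c(s,255,100,65,50,6),c(s,205,245,65,50,6)])]))
cv2.imwrite('pics/cropF.png',np.hstack([c(t,250,105,100,75,4),c(s,185,145,100,75,4)]))
E
```

```text
(no output)
```

View pics/cropA.png

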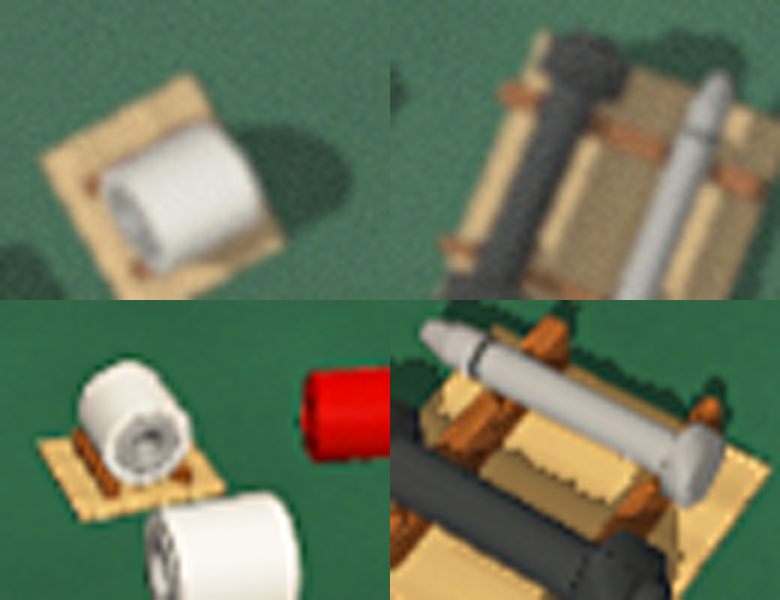

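View pics/cropF.png

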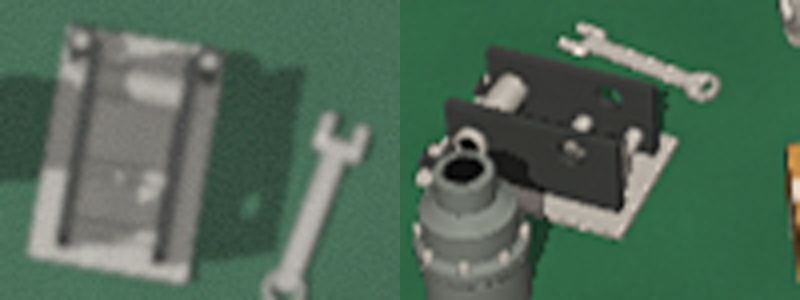

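The crops confirm both: the small white roller lies in the cradle, and the light pin, with tapered nose and small head, lies in the rack with its nose up-left in the side view. The toe clamps are at the top of the frame in the top view, so frame +x is roughly world +x. The pump is on the +y side and the −y side (spanner) is open. Next I measure.

Run:
```python
import cv2,numpy as np
from h import *
t=cv2.imread('pics/top0.png');s=cv2.imread('pics/side0.png')
def crop(im,x,y,w,h,k,f):
    o=cv2.resize(im[y:y+h,x:x+w],None,fx=k,fy=k,interpolation=cv2.INTER_CUBIC)
    for i in range(0,w,10): cv2.putText(o,str(x+i),(i*k,10),0,.35,(0,255,255),1);cv2.line(o,(i*k,0),(i*k,o.shape[0]),(0,90,90),1)
    for i in range(0,h,10): cv2.putText(o,str(y+i),(0,i*k+10),0,.35,(0,255,255),1);cv2.line(o,(0,i*k),(o.shape[1],i*k),(0,90,90),1)
    cv2.imwrite(f,o)
crop(t,255,107,54,72,8,'pics/f_top.png');crop(s,193,150,65,55,11,'pics/f_side.png')
# masks
def big(m,roi):
    x,y,w,h=roi;mm=np.zeros_like(m);mm[y:y+h,x:x+w]=m[y:y+h,x:x+w]
    n,l,st,c=cv2.connectedComponentsWithStats(mm);i=1+np.argmax(st[1:,4]);return (l==i).astype(np.uint8),c[i],st[i,4]
for n,im,rr,pr in(('top',t,(380,160,50,45),(160,150,35,55)),('side',s,(264,105,25,30),(205,243,60,40))):
    hsv=cv2.cvtColor(im,cv2.COLOR_BGR2HSV);S,V=hsv[...,1],hsv[...,2]
    m=((S<50)&(V>110)).astype(np.uint8)
    for nm,r in(('roller',rr),('pin',pr)):
        mm,c,a=big(m,r);cn=cv2.findContours(mm,0,1)[0];cn=max(cn,key=cv2.contourArea)
        print(n,nm,np.round(c,2),a,cv2.minAreaRect(cn))
        print(np.round(cv2.boxPoints(cv2.minAreaRect(cn)),1).tolist())
```

```text
top roller [405.21 182.17] 445 ((405.4000549316406, 182.19998168945312), (19.845556259155273, 23.814666748046875), 60.2551155090332)
[[390.1000061035156, 179.5], [410.79998779296875, 167.6999969482422], [420.70001220703125, 184.89999389648438], [400.0, 196.6999969482422]]
top pin [175.22 181.73] 324 ((175.04998779296875, 179.35000610351562), (10.435516357421875, 48.69907760620117), 18.434946060180664)
[[162.39999389648438, 200.8000030517578], [177.8000030517578, 154.60000610351562], [187.6999969482422, 157.89999389648438], [172.3000030517578, 204.10000610351562]]
side roller [276.93 119.86] 270 ((277.2247314453125, 119.85955047607422), (19.927959442138672, 15.793968200683594), 57.9946174621582)
[[265.20001220703125, 115.5999984741211], [278.6000061035156, 107.19999694824219], [289.20001220703125, 124.0999984741211], [275.79998779296875, 132.5]]
side pin [236.68 262.82] 389 ((234.2000274658203, 261.60003662109375), (53.66563034057617, 12.521980285644531), 26.56505012512207)
[[207.39999389648438, 255.1999969482422], [213.0, 244.0], [261.0, 268.0], [255.39999389648438, 279.20001220703125]]
```

View pics/f_top.png

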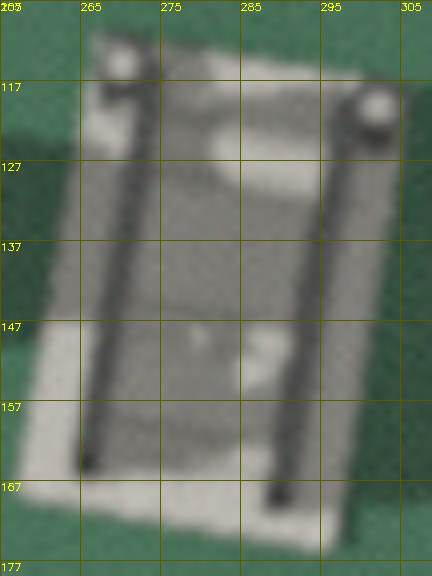

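View pics/f_side.png

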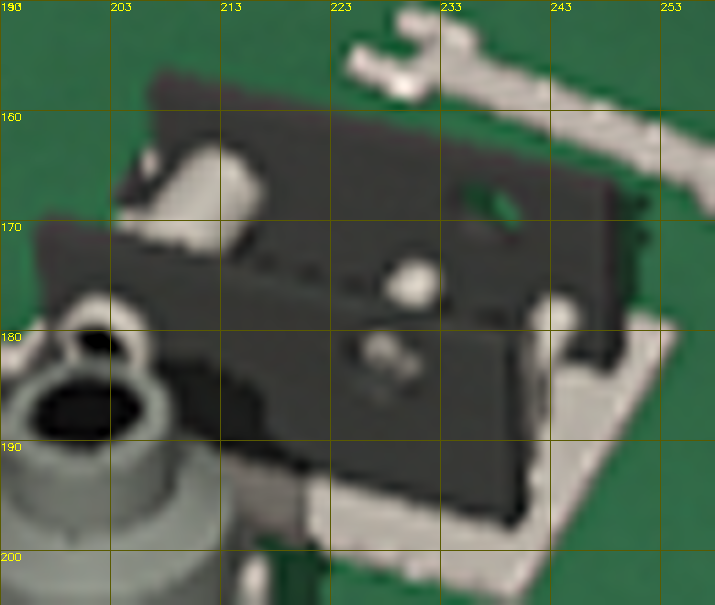

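```bash
python3 - <<'E'
from h import *
print('cams',[np.round(-cam(n)[2].T@cam(n)[3],3) for n in('side','top')])
cv=lambda x0,y0,k,p:np.array([x0,y0])+np.array(p,float)/k-.5+.5/k
T=lambda *p:cv(255,107,8,p);S=lambda *p:cv(193,150,11,p)
obs=[('top',T(87,470),(-40,37,78)),('top',T(280,507),(-40,-37,78)),
('side',S(510,330),(-40,42,78)),('side',S(527,321),(-40,32,78)),('side',S(606,179),(-40,-32,78)),
('side',S(38,208),(110,42,78)),('side',S(155,68),(110,-32,78))]
L=np.array([o[2][:2] for o in obs])/1000.;W=np.array([plane(n,[p],.078)[0][:2] for n,p,_ in obs])
def fit(i):
    l=L[i];w=W[i];lc=l.mean(0);wc=w.mean(0);H=(l-lc).T@(w-wc)
    a=np.arctan2(H[0,1]-H[1,0],H[0,0]+H[1,1]);R=np.array([[np.cos(a),-np.sin(a)],[np.sin(a),np.cos(a)]])
    return a,wc-R@lc,R
for i in(range(7),range(2,7)):
    i=list(i);a,t,R=fit(i);print('frame',a,t);print(np.round((L@R.T+t-W)*1000,1).tolist())
# base plate corners, top
B=[T(15,495),T(332,552),T(407,85),T(95,35)]
b=plane('top',B,.008)[:,:2];print('base',b.round(4).tolist(),np.linalg.norm(b-np.roll(b,-1,0),axis=1));print('in frame mm',((b-t)@R*1000).round(1).tolist())
print('tri roller',tri((276.93,119.86),(405.21,182.17)),plane('top',[(405.2,182.2)],.04),plane('side',[(276.93,119.86)],.04))
print('tri pin',tri((236.68,262.82),(175.22,181.73)))
E
python3 - <<'E'
import cv2,numpy as np
t=cv2.imread('pics/top0.png');s=cv2.imread('pics/side0.png')
def crop(im,x,y,w,h,k):
    o=cv2.resize(im[y:y+h,x:x+w],None,fx=k,fy=k,interpolation=cv2.INTER_CUBIC)
    for i in range(0,w,10): cv2.putText(o,str(x+i),(i*k,10),0,.35,(0,255,255),1);cv2.line(o,(i*k,0),(i*k,o.shape[0]),(0,90,90),1)
    for i in range(0,h,10): cv2.putText(o,str(y+i),(0,i*k+10),0,.35,(0,255,255),1);cv2.line(o,(0,i*k),(o.shape[1],i*k),(0,90,90),1)
    return o
cv2.imwrite('pics/r2.png',np.hstack([crop(t,380,160,50,45,8),crop(s,255,100,50,45,8)]))
cv2.imwrite('pics/p2.png',np.hstack([crop(t,155,148,50,70,8),crop(s,200,235,50+15,70,6)[:420]]) if 0 else crop(t,140,148,60,70,8))
cv2.imwrite('pics/p3.png',crop(s,190,235,80,60,9))
E
```

```text
cams [array([0.334, 0.944, 0.864]), array([0.375, 0.075, 1.321])]
frame -0.21196557644018174 [0.58126434 0.01569654]
[[4.4, -2.3], [3.7, -4.2], [-1.4, 3.9], [0.4, -1.2], [-3.5, 2.7], [-1.7, 1.4], [-2.0, -0.2]]
frame -0.20103666487477498 [0.58295137 0.01416456]
[[5.6, -4.2], [5.7, -6.2], [-0.2, 2.0], [1.7, -3.1], [-1.6, 0.7], [-0.2, 1.1], [0.3, -0.7]]
base [[0.5458, 0.0899], [0.5217, -0.0323], [0.705, -0.066], [0.7268, 0.0558]] [0.12455618 0.18644367 0.12369218 0.18419515]
in frame mm [[-51.5, 66.8], [-50.8, -57.8], [135.6, -54.1], [132.7, 69.5]]
tri roller (array([ 0.49255202, -0.36221893,  0.0374603 ]), np.float64(0.001013550119236553)) [[ 0.49273424 -0.36128974  0.04      ]] [[ 0.49155611 -0.35819358  0.04      ]]
tri pin (array([0.5033207 , 0.33704409, 0.03050319]), np.float64(0.006230200216462894))
```

View pics/r2.png

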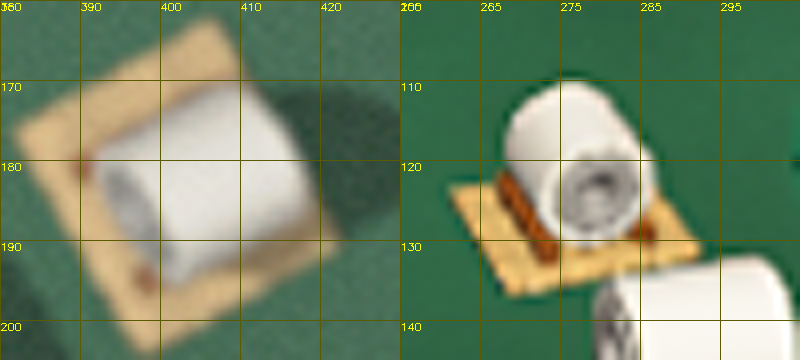

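View pics/p2.png

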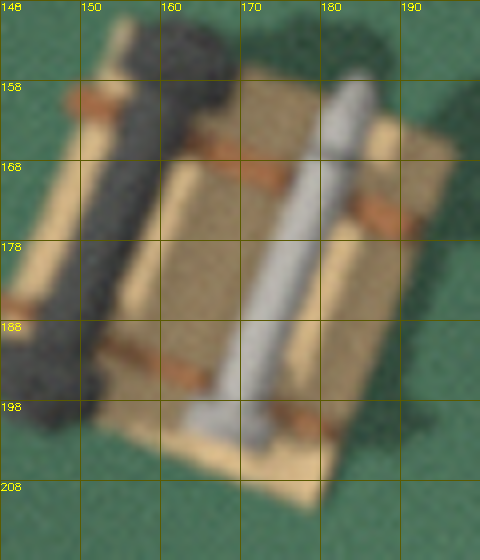

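View pics/p3.png

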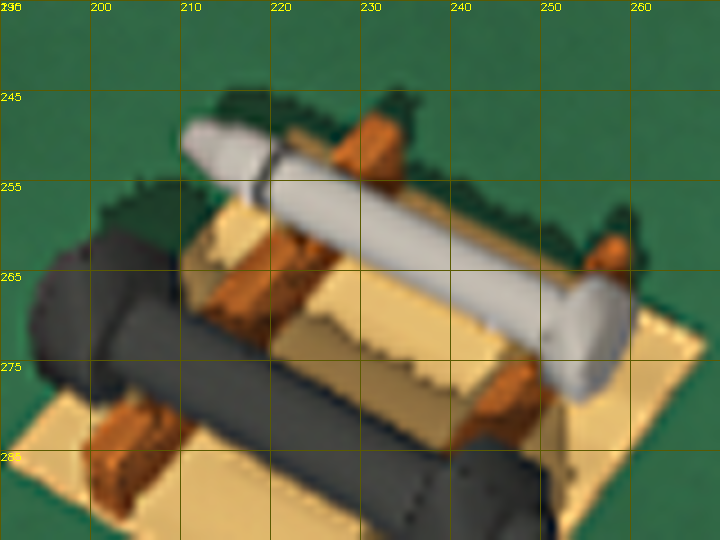

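Run:
```python
from h import *
cv=lambda x0,y0,k,p:np.array([x0,y0])+np.array(p,float)/k-.5+.5/k
d=lambda a:np.degrees(np.arctan2(a[1],a[0])).round(1)
# cradle
T=lambda *p:cv(380,160,8,p);S=lambda *p:cv(255,100,8,(p[0]-400,p[1]))
c=plane('top',[T(15,135),T(210,18),T(340,240),T(145,355)],.006)[:,:2]
print('cradle top',c.mean(0),[d(c[1]-c[0]),d(c[2]-c[3]),d(c[2]-c[1]),d(c[3]-c[0])],np.linalg.norm(c-np.roll(c,-1,0),axis=1))
c=plane('side',[S(448,188),S(508,296),S(703,250)],.006)[:,:2]
print('cradle side centre',(c[0]+c[2])/2,d(c[1]-c[0]),d(c[2]-c[1]),np.linalg.norm(np.diff(c,axis=0),axis=1))
# pin
T=lambda *p:cv(140,148,8,p);S=lambda *p:cv(190,235,9,p)
for a,b in((S(188,138),T(363,75)),(S(605,325),T(230,432)),(S(268,170),T(333,155))):
    p=tri(a,b);print('pin',p[0].round(4),p[1].round(4),'top@34',plane('top',[b],.034)[0].round(4),'side@34',plane('side',[a],.034)[0].round(4))
n=plane('top',[T(363,75),T(230,432)],.034);print('len',np.linalg.norm(n[0]-n[1]),d((n[0]-n[1])[:2]))
n=plane('side',[S(188,138),S(605,325)],.034);print('len',np.linalg.norm(n[0]-n[1]),d((n[0]-n[1])[:2]))
# rack board corners top: right edges
c=plane('top',[T(458,150),T(315,512)],.006)[:,:2];print('rack right edge',c,d(c[0]-c[1]),np.linalg.norm(c[0]-c[1]))
# pump top rim, z .128
T=lambda *p:cv(250,105,4,p)
print('pump',plane('top',[(230,129)],.128),tri((202.5,186),(230.5,130.5)))
# frame features: hole far plate side, spanner
print('spanner',plane('top',[T(345,120),T(285,290)],.008))
```

```text
cradle top [ 0.49385491 -0.36200697] [np.float64(-60.4), np.float64(-61.2), np.float64(-151.5), np.float64(-151.1)] [0.09080683 0.10004304 0.09011095 0.09885128]
cradle side centre [ 0.49334882 -0.36004127] 116.7 -147.8 [0.09979616 0.10440704]
pin [0.581  0.3074 0.0304] 0.0022 top@34 [0.5815 0.3069 0.034 ] side@34 [0.5788 0.3101 0.034 ]
pin [0.4443 0.357  0.0373] 0.0033 top@34 [0.4461 0.3579 0.034 ] side@34 [0.4431 0.3546 0.034 ]
pin [0.5513 0.3184 0.035 ] 0.0009 top@34 [0.551  0.3185 0.034 ] side@34 [0.552  0.3176 0.034 ]
len 0.14459660660326112 -20.6
len 0.14274379227286416 -18.1
rack right edge [[0.55589953 0.27501038]
 [0.41628244 0.33108143]] -21.9 0.15045562248326746
pump [[0.64414436 0.16179945 0.128     ]] (array([0.6380841 , 0.16021092, 0.12547914]), np.float64(0.004491719395398292))
spanner [[ 0.64828838 -0.15977009  0.008     ]
 [ 0.51557401 -0.10905776  0.008     ]]
```

```bash
cat >> h.py <<'E'
def st():
    s=bot.observe();p=np.array(s['position'])
    R=cv2.Rodrigues(np.zeros(3))[0]
    r,pi,y=s['tool_rot']
    from scipy.spatial.transform import Rotation as Ro
    M=Ro.from_euler('xyz',[r,pi,y]).as_matrix()
    return s,p,M
def go(x,y,z,psi):
    s,p,M=st();d=M.T@(np.array([x,y,z])-p)*1000
    cur=np.arctan2(M[1,0],M[0,0]);dy=-(np.radians(psi)-cur)
    dy=(dy+np.pi)%(2*np.pi)-np.pi
    print('dx %.1f dy %.1f dz %.1f yaw %.4f'%(*d,dy),'clock',round(s['clock'],2),'psi %.2f'%np.degrees(cur),p.round(4),'F',np.round(s['force'],1),'w',round(s['grip_width'],4),'q',np.round(s['qpos'],2))
E
python3 -c "
from h import *
go(.4925,-.3615,.15,28.9)"
```

```text
dx -149.5 dy 80.9 dz 384.1 yaw -1.8174 clock 0.1 psi -75.23 [ 0.1592 -0.6041  0.2308] F [-0.4 -0.4  0. ] w 0.0853 q [ 1.24  0.52 -0.04  1.6   0.02  1.02 -0.11]
```

```bash
python3 -m crank '[{"hand":0,"dx":-15,"dy":8,"dz":38,"yaw":-0.12},{"hand":0,"dx":-30,"dy":16,"dz":75,"yaw":-0.24},{"hand":0,"dx":-45,"dy":24,"dz":112,"yaw":-0.36},{"hand":0,"dx":-60,"dy":32,"dz":150,"yaw":-0.48},{"hand":0,"dx":-75,"dy":40,"dz":187,"yaw":-0.6},{"hand":0,"dx":-90,"dy":48,"dz":224,"yaw":-0.72},{"hand":0,"dx":-105,"dy":56,"dz":261,"yaw":-0.84},{"hand":0,"dx":-120,"dy":64,"dz":298,"yaw":-0.96},{"hand":0,"dx":-135,"dy":72,"dz":335,"yaw":-1.08},{"hand":0,"dx":-149.5,"dy":81,"dz":384,"yaw":-1.2},{"hand":0,"dx":-149.5,"dy":81,"dz":384,"yaw":-1.32},{"hand":0,"dx":-149.5,"dy":81,"dz":384,"yaw":-1.44}]'; python3 -c "
from h import *
go(.4925,-.3615,.1,28.9)"
```

```text
clock: 1.1
position: [0.4955, -0.3583, 0.1493]
tool_rot: [-1.569, -0.001, 0.138]
force: [-0.6, -0.9, 0.1]
grip_width: 0.0852
dx -3.5 dy 49.3 dz -2.9 yaw -0.3663 clock 1.1 psi 7.91 [ 0.4955 -0.3583  0.1493] F [-0.6 -0.9  0.1] w 0.0852 q [ 0.82  0.62 -0.43  1.69  0.32  0.89  0.4 ]
```

```bash
python3 -m crank '[{"hand":0,"dx":0,"dy":10,"dz":0,"yaw":-0.12},{"hand":0,"dx":0,"dy":25,"dz":0,"yaw":-0.24},{"hand":0,"dx":0,"dy":40,"dz":0,"yaw":-0.377},{"hand":0,"dx":0,"dy":40,"dz":0,"yaw":-0.377},{"hand":0,"dx":0,"dy":40,"dz":0,"yaw":-0.377}]'
python3 - <<'E'
from h import *
for n in("side","top"):
    cv2.imwrite(f"pics/{n}1.png",cv2.cvtColor(bot.grab_frame(n),cv2.COLOR_RGB2BGR))
go(.4925,-.3615,.024,28.9)
t=cv2.imread('pics/top1.png');s=cv2.imread('pics/side1.png')
c=lambda im,x,y,w,h,k:cv2.resize(im[y:y+h,x:x+w],None,fx=k,fy=k,interpolation=2)
cv2.imwrite('pics/c1.png',np.hstack([c(t,360,140,80,80,5),c(s,240,70,80,80,5)]))
print(proj('top',st()[1]),proj('side',st()[1]))
E
```

```text
clock: 1.52
position: [0.492, -0.3617, 0.1097]
tool_rot: [-1.569, 0.0, 0.501]
force: [1.0, 0.1, 0.1]
grip_width: 0.0854
dx -0.0 dy 87.0 dz 0.7 yaw -0.0046 clock 1.62 psi 28.64 [ 0.4928 -0.3621  0.111 ] F [-0.4  0.2  0.4] w 0.0854 q [ 0.87  0.69 -0.5   1.72  0.42  0.84  0.69]
[[413.65628383 179.77797395]] [[277.3501876  103.28844501]]
```

View pics/c1.png

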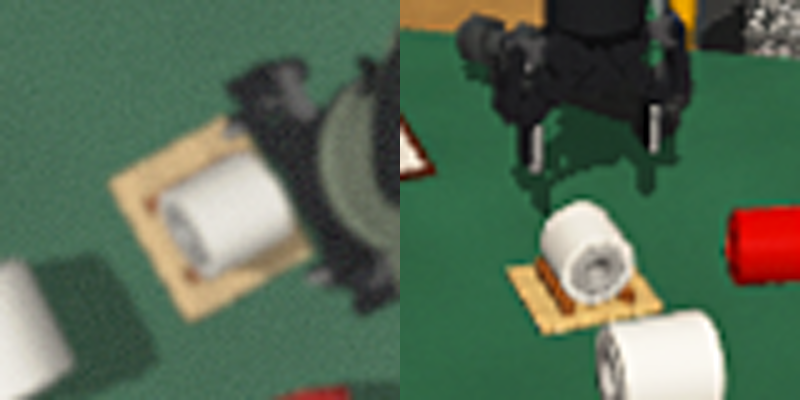

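```bash
python3 -m crank '[{"hand":0,"dx":0,"dy":30,"dz":0.7,"yaw":0},{"hand":0,"dx":0,"dy":60,"dz":0.7,"yaw":0},{"hand":0,"dx":0,"dy":80,"dz":0.7,"yaw":0},{"hand":0,"dx":0,"dy":90,"dz":0.7,"yaw":0},{"hand":0,"dx":0,"dy":90,"dz":0.7,"yaw":0},{"hand":0.6,"dx":0,"dy":90,"dz":0.7,"yaw":0},{"hand":0.6,"dx":0,"dy":90,"dz":0.7,"yaw":0},{"hand":0.6,"dx":0,"dy":90,"dz":0.7,"yaw":0},{"hand":0.6,"dx":0,"dy":90,"dz":0.7,"yaw":0},{"hand":0.6,"dx":0,"dy":90,"dz":0.7,"yaw":0}]' 60; python3 -c "
from h import *
go(.4925,-.3615,.19,28.9)"
```

```text
clock: 2.45
position: [0.4934, -0.3616, 0.0223]
tool_rot: [-1.573, -0.002, 0.503]
force: [1.1, 1.8, 6.7]
grip_width: 0.0583
dx -0.5 dy -167.7 dz 0.2 yaw -0.0009 clock 2.45 psi 28.85 [ 0.4934 -0.3616  0.0223] F [1.1 1.8 6.7] w 0.0583 q [ 0.83  0.81 -0.44  1.75  0.5   0.69  0.62]
```

```bash
python3 -m crank '[{"hand":0.7,"dx":0,"dy":0,"dz":0,"yaw":0},{"hand":0.7,"dx":0,"dy":-15,"dz":0,"yaw":0},{"hand":0.7,"dx":0,"dy":-40,"dz":0,"yaw":0},{"hand":0.7,"dx":0,"dy":-70,"dz":0,"yaw":0},{"hand":0.7,"dx":0,"dy":-100,"dz":0,"yaw":0},{"hand":0.7,"dx":0,"dy":-130,"dz":0,"yaw":0},{"hand":0.7,"dx":0,"dy":-150,"dz":0,"yaw":0},{"hand":0.7,"dx":0,"dy":-150,"dz":0,"yaw":0}]' 70
python3 - <<'E'
from h import *
for n in("side","top"):
    cv2.imwrite(f"pics/{n}2.png",cv2.cvtColor(bot.grab_frame(n),cv2.COLOR_RGB2BGR))
go(.583,.017,.19,-10.6)
t=cv2.imread('pics/top2.png');s=cv2.imread('pics/side2.png')
c=lambda im,x,y,w,h,k:cv2.resize(im[y:y+h,x:x+w],None,fx=k,fy=k,interpolation=2)
cv2.imwrite('pics/c2.png',np.hstack([c(t,360,140,80,80,5),c(s,240,50,80,80,5)]))
print(proj('side',st()[1]),proj('side',st()[1]+[0,0,.019]))
E
```

```text
clock: 3.12
position: [0.4938, -0.3622, 0.1764]
tool_rot: [-1.577, -0.003, 0.503]
force: [1.1, -0.8, -3.7]
grip_width: 0.0583
dx 262.2 dy -18.6 dz 287.8 yaw 0.6885 clock 3.22 psi 28.85 [ 0.4922 -0.3616  0.1719] F [-0.7  0.  -3.6] w 0.0581 q [ 0.9   0.61 -0.54  1.68  0.37  0.95  0.73]
[[278.04669973  88.77970642]] [[278.22517139  84.05012609]]
```

View pics/c2.png

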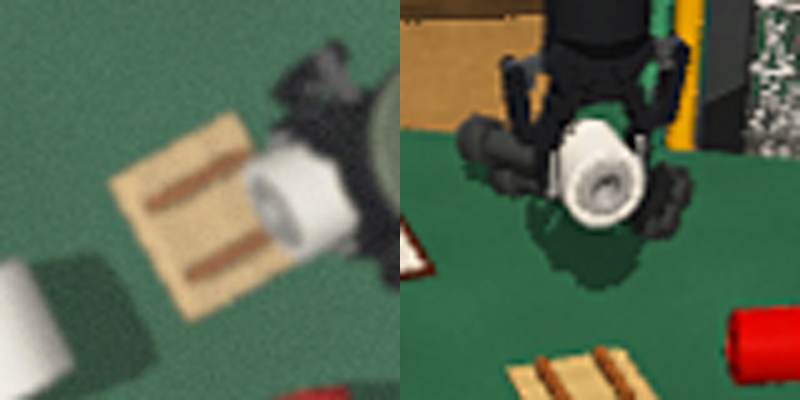

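```bash
python3 -m crank '[{"hand":0.7,"dx":22,"dy":-2,"dz":24,"yaw":0.06},{"hand":0.7,"dx":44,"dy":-4,"dz":48,"yaw":0.12},{"hand":0.7,"dx":66,"dy":-6,"dz":72,"yaw":0.18},{"hand":0.7,"dx":88,"dy":-8,"dz":96,"yaw":0.24},{"hand":0.7,"dx":110,"dy":-10,"dz":120,"yaw":0.3},{"hand":0.7,"dx":132,"dy":-12,"dz":144,"yaw":0.36},{"hand":0.7,"dx":154,"dy":-14,"dz":168,"yaw":0.42},{"hand":0.7,"dx":176,"dy":-16,"dz":192,"yaw":0.48},{"hand":0.7,"dx":198,"dy":-18,"dz":216,"yaw":0.54},{"hand":0.7,"dx":220,"dy":-18,"dz":240,"yaw":0.6},{"hand":0.7,"dx":242,"dy":-18,"dz":264,"yaw":0.66},{"hand":0.7,"dx":262,"dy":-18,"dz":288,"yaw":0.6885}]' 70;  python3 -c "
from h import *
go(.583,.017,.15,-10.6)"
```

```text
clock: 4.22
position: [0.5821, 0.0191, 0.1875]
tool_rot: [-1.571, 0.002, -0.188]
force: [0.8, 0.4, -3.4]
grip_width: 0.0583
dx 1.3 dy 37.5 dz -1.9 yaw -0.0030 clock 4.22 psi -10.77 [0.5821 0.0191 0.1875] F [ 0.8  0.4 -3.4] w 0.0583 q [ 0.16  0.53 -0.42  1.74  0.26  0.93 -0.55]
```

```bash
python3 -m crank '[{"hand":0.7,"dx":1,"dy":20,"dz":0,"yaw":-0.003},{"hand":0.7,"dx":1,"dy":45,"dz":0,"yaw":-0.003},{"hand":0.7,"dx":1,"dy":70,"dz":0,"yaw":-0.003},{"hand":0.7,"dx":1,"dy":70,"dz":0,"yaw":-0.003},{"hand":0.7,"dx":1,"dy":70,"dz":0,"yaw":-0.003},{"hand":0.7,"dx":1,"dy":70,"dz":0,"yaw":-0.003}]' 70
python3 - <<'E'
from h import *
for n in("side","top"):
    cv2.imwrite(f"pics/{n}3.png",cv2.cvtColor(bot.grab_frame(n),cv2.COLOR_RGB2BGR))
go(.583,.017,.15,-10.6)
t=cv2.imread('pics/top3.png');s=cv2.imread('pics/side3.png')
c=lambda im,x,y,w,h,k:cv2.resize(im[y:y+h,x:x+w],None,fx=k,fy=k,interpolation=2)
cv2.imwrite('pics/c3t.png',c(t,250,100,70,75,8));cv2.imwrite('pics/c3s.png',c(s,190,120,75,75,8))
p=st()[1]
for dz in(0,.013,.019):print(proj('side',p+[0,0,dz]),proj('top',p+[0,0,dz]))
E
```

```text
clock: 4.72
position: [0.5838, 0.0173, 0.1192]
tool_rot: [-1.571, -0.0, -0.182]
force: [-0.1, 0.1, -2.2]
grip_width: 0.0582
dx -1.1 dy -30.3 dz -0.4 yaw 0.0031 clock 4.82 psi -10.42 [0.5842 0.0172 0.1197] F [ 0.1 -0.5 -3.6] w 0.058 q [ 0.14  0.62 -0.39  1.79  0.32  0.79 -0.59]
[[231.4896993  159.17519234]] [[281.28844853 149.56112442]]
[[231.29487565 155.85765724]] [[281.49532705 148.7614309 ]]
[[231.203964   154.31017851]] [[281.59231676 148.38650982]]
```

View pics/c3t.png

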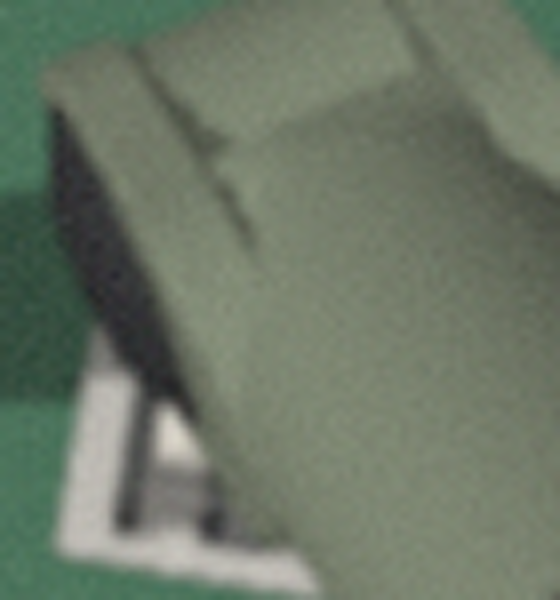

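View pics/c3s.png

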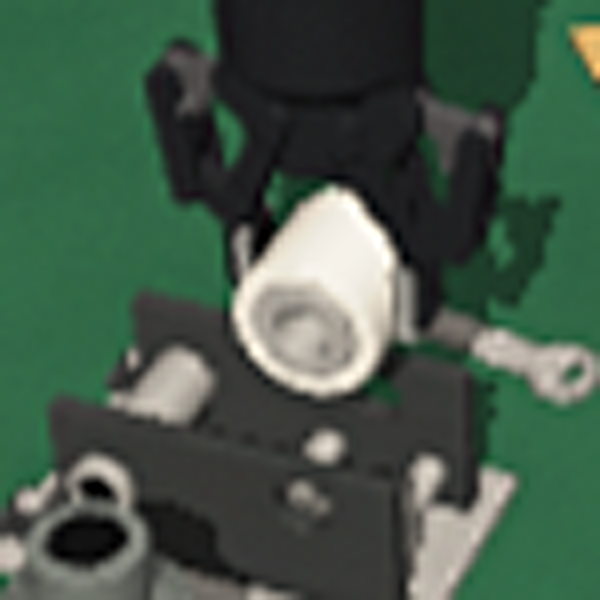

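Run:
```python
from h import *
cv=lambda x0,y0,k,p:np.array([x0,y0])+np.array(p,float)/k-.5+.5/k
S=lambda *p:cv(193,150,11,p);T=lambda *p:cv(255,107,8,p)
b=plane('side',[S(517,603),S(677,330)],.008)[:,:2];print('side front corners',b,np.linalg.norm(b[0]-b[1]),np.degrees(np.arctan2(*(b[0]-b[1])[::-1]))-90)
b=plane('top',[T(15,495),T(332,552)],.008)[:,:2];print('top',b)
# edges by line fit in top: mask of base vs green
import cv2
t=cv2.imread('pics/top0.png');hsv=cv2.cvtColor(t,cv2.COLOR_BGR2HSV)
m=((hsv[...,1]<60)).astype(np.uint8);mm=np.zeros_like(m);mm[105:182,250:312]=m[105:182,250:312]
n,l,s,c=cv2.connectedComponentsWithStats(mm);i=1+np.argmax(s[1:,4]);print(s[i])
cn=max(cv2.findContours((l==i).astype(np.uint8),0,1)[0],key=cv2.contourArea);r=cv2.minAreaRect(cn);bp=cv2.boxPoints(r);print(r,bp)
w=plane('top',bp,.008)[:,:2];print(w,w.mean(0),np.linalg.norm(w-np.roll(w,-1,0),axis=1))
# held roller
print('roller held', tri((190+37.5-.45,161),(0,0)) if 0 else '')
p=st()[1];psi=np.radians(-10.5);ax=np.array([-np.sin(psi),np.cos(psi),0])
for a in(-4,0,4):
  for h in(12,19,24):
    print(a,h,proj('side',[p+[0,0,h/1e3]+ax*(29+a)/1e3])[0].round(1))
```

```text
side front corners [[ 0.54454816  0.09892046]
 [ 0.52133803 -0.02630359]] 0.12735687153958572 -10.500545466149305
top [[ 0.54582844  0.08988907]
 [ 0.52165453 -0.03229876]]
[ 256  111   51   66 2550]
((281.1912841796875, 142.91612243652344), (42.28776550292969, 61.17243576049805), 10.007980346679688) [[255.05371 169.36243]
 [265.68457 109.12082]
 [307.32886 116.46982]
 [296.698   176.71143]]
[[ 0.54301643  0.09421582]
 [ 0.73269494  0.0580454 ]
 [ 0.7072425  -0.07195902]
 [ 0.51805064 -0.03418464]] [0.62525113 0.01152939] [0.19309645 0.13247255 0.19292606 0.13080508]
roller held 
-4 12 [228.  160.8]
-4 19 [227.9 159. ]
-4 24 [227.8 157.7]
0 12 [227.5 161.5]
0 19 [227.4 159.7]
0 24 [227.3 158.4]
4 12 [227.  162.3]
4 19 [226.8 160.5]
4 24 [226.8 159.2]
```

```bash
python3 -c "
from h import *
go(.583,.0195,.085,-10.5)"; python3 -m crank '[{"hand":0.7,"dx":-1.2,"dy":5,"dz":2,"yaw":0},{"hand":0.7,"dx":-1.2,"dy":12,"dz":2,"yaw":0},{"hand":0.7,"dx":-1.2,"dy":20,"dz":2,"yaw":0},{"hand":0.7,"dx":-1.2,"dy":28,"dz":2,"yaw":0},{"hand":0.7,"dx":-1.2,"dy":34,"dz":2,"yaw":0},{"hand":0.7,"dx":-1.2,"dy":34,"dz":2,"yaw":0}]' 70; python3 -c "
from h import *
go(.583,.0195,.060,-10.5)"
```

```text
dx -1.6 dy 34.7 dz 2.1 yaw 0.0013 clock 4.82 psi -10.42 [0.5842 0.0172 0.1197] F [ 0.1 -0.5 -3.6] w 0.058 q [ 0.14  0.62 -0.39  1.79  0.32  0.79 -0.59]
clock: 5.32
position: [0.5819, 0.0194, 0.0826]
tool_rot: [-1.571, 0.002, -0.181]
force: [0.4, 0.1, -2.7]
grip_width: 0.0583
dx 1.1 dy 22.6 dz 0.3 yaw 0.0019 clock 5.32 psi -10.39 [0.5819 0.0194 0.0826] F [ 0.4  0.1 -2.7] w 0.0583 q [ 0.12  0.67 -0.37  1.81  0.35  0.72 -0.62]
```

```bash
python3 -m crank '[{"hand":0.7,"dx":0.5,"dy":5,"dz":0,"yaw":0},{"hand":0.7,"dx":0.5,"dy":10,"dz":0,"yaw":0},{"hand":0.7,"dx":0.5,"dy":16,"dz":0,"yaw":0},{"hand":0.7,"dx":0.5,"dy":22,"dz":0,"yaw":0},{"hand":0.7,"dx":0.5,"dy":22,"dz":0,"yaw":0}]' 70
python3 - <<'E'
from h import *
go(.583,.0195,.044,-10.5)
cv2.imwrite("pics/side4.png",cv2.cvtColor(bot.grab_frame('side'),cv2.COLOR_RGB2BGR))
s=cv2.imread('pics/side4.png')
cv2.imwrite('pics/c4s.png',cv2.resize(s[130:205,190:265],None,fx=8,fy=8,interpolation=2))
E
```

```text
clock: 5.73
position: [0.5826, 0.0193, 0.061]
tool_rot: [-1.571, 0.002, -0.182]
force: [0.3, 1.4, -2.8]
grip_width: 0.0582
dx 0.4 dy 17.0 dz 0.3 yaw 0.0017 clock 5.73 psi -10.40 [0.5826 0.0193 0.061 ] F [ 0.3  1.4 -2.8] w 0.0582 q [ 0.11  0.7  -0.36  1.82  0.37  0.68 -0.63]
```

View pics/c4s.png

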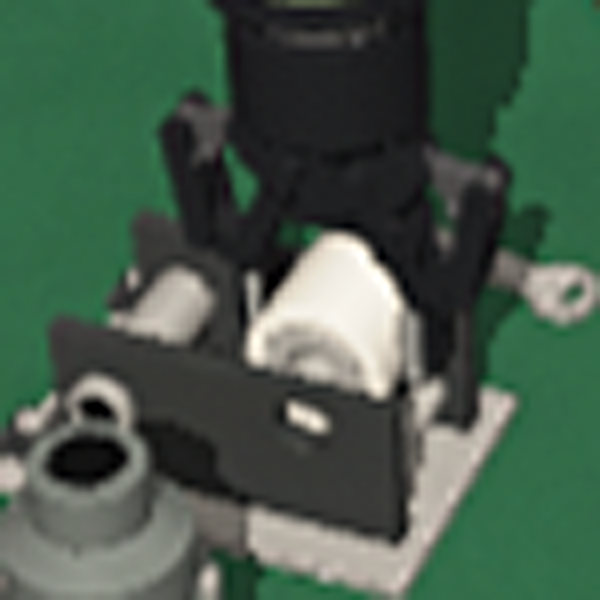

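The roller is descending between the plates (near end at crop (315,350), through the hole at (305,415) in the near plate). No contact force yet.

```bash
python3 -m crank '[{"hand":0.7,"dx":0.3,"dy":5,"dz":0,"yaw":0},{"hand":0.7,"dx":0.3,"dy":9,"dz":0,"yaw":0},{"hand":0.7,"dx":0.3,"dy":13,"dz":0,"yaw":0},{"hand":0.7,"dx":0.3,"dy":16,"dz":0,"yaw":0},{"hand":0.7,"dx":0.3,"dy":16,"dz":0,"yaw":0}]' 70; python3 -c "
from h import *
go(.583,.0195,.04,-10.5)"
```

```text
clock: 6.2
position: [0.5832, 0.0193, 0.0456]
tool_rot: [-1.571, 0.001, -0.181]
force: [0.1, 0.4, -4.2]
grip_width: 0.0585
dx -0.2 dy 5.6 dz 0.2 yaw 0.0018 clock 6.2 psi -10.40 [0.5832 0.0193 0.0456] F [ 0.1  0.4 -4.2] w 0.0585 q [ 0.11  0.73 -0.34  1.82  0.38  0.66 -0.64]
```

```bash
python3 -m crank '[{"hand":0.7,"dx":0,"dy":2,"dz":0,"yaw":0},{"hand":0.7,"dx":0,"dy":4,"dz":0,"yaw":0},{"hand":0.7,"dx":0,"dy":4,"dz":0,"yaw":0}]' 70; python3 -m crank '[{"hand":0.7,"dx":0,"dy":2,"dz":0,"yaw":0},{"hand":0.7,"dx":0,"dy":3,"dz":0,"yaw":0},{"hand":0.7,"dx":0,"dy":3,"dz":0,"yaw":0}]'
```

```text
clock: 6.45
position: [0.5834, 0.0193, 0.042]
tool_rot: [-1.571, 0.0, -0.182]
force: [-0.8, -1.2, -3.2]
grip_width: 0.0577
clock: 6.7
position: [0.5834, 0.0193, 0.0391]
tool_rot: [-1.571, 0.0, -0.182]
force: [0.3, 0.5, -3.4]
grip_width: 0.0585
```

```bash
python3 -m crank '[{"hand":0.7,"dx":0,"dy":1,"dz":0,"yaw":0},{"hand":0.7,"dx":0,"dy":2,"dz":0,"yaw":0},{"hand":0.7,"dx":0,"dy":2,"dz":0,"yaw":0}]' 70; python3 -m crank '[{"hand":0.7,"dx":0,"dy":1,"dz":0,"yaw":0},{"hand":0.7,"dx":0,"dy":1,"dz":0,"yaw":0}]'
```

```text
clock: 6.95
position: [0.5836, 0.0193, 0.0386]
tool_rot: [-1.571, -0.001, -0.182]
force: [-9.9, -0.5, 23.0]
grip_width: 0.0584
clock: 7.12
position: [0.5837, 0.0192, 0.0384]
tool_rot: [-1.571, -0.001, -0.182]
force: [-16.5, -2.4, 41.3]
grip_width: 0.0586
```

```bash
python3 -m crank '[{"hand":0.7,"dx":-0.7,"dy":-2,"dz":0,"yaw":0},{"hand":0.7,"dx":-0.7,"dy":-2,"dz":0,"yaw":0}]' 40; python3 -m crank '[{"hand":0.2,"dx":0,"dy":0,"dz":0,"yaw":0},{"hand":0,"dx":0,"dy":0,"dz":0,"yaw":0},{"hand":0,"dx":0,"dy":0,"dz":0,"yaw":0},{"hand":0,"dx":0,"dy":0,"dz":0,"yaw":0}]'; python3 -m crank '[{"hand":0,"dx":0,"dy":-20,"dz":0,"yaw":0},{"hand":0,"dx":0,"dy":-50,"dz":0,"yaw":0},{"hand":0,"dx":0,"dy":-90,"dz":0,"yaw":0},{"hand":0,"dx":0,"dy":-125,"dz":0,"yaw":0},{"hand":0,"dx":0,"dy":-125,"dz":0,"yaw":0}]';python3 - <<'E'
from h import *
go(.482,.345,.15,-110.8)
E
```

```text
clock: 7.28
position: [0.5831, 0.0194, 0.0389]
tool_rot: [-1.571, -0.001, -0.182]
force: [0.7, 0.2, -3.2]
grip_width: 0.058
clock: 7.62
position: [0.5828, 0.0194, 0.0381]
tool_rot: [-1.571, 0.0, -0.182]
force: [0.0, -0.2, 0.9]
grip_width: 0.0859
clock: 8.03
position: [0.5856, 0.0199, 0.1696]
tool_rot: [-1.569, -0.008, -0.182]
force: [1.1, 0.9, 1.0]
grip_width: 0.0853
dx -160.8 dy 19.0 dz 301.0 yaw 1.7520 clock 8.03 psi -10.42 [0.5856 0.0199 0.1696] F [1.1 0.9 1. ] w 0.0853 q [ 0.16  0.55 -0.42  1.76  0.28  0.88 -0.56]
```

```bash
python3 -m crank '[{"hand":0.45,"dx":-14,"dy":-5,"dz":26,"yaw":0.12},{"hand":0.45,"dx":-28,"dy":-5,"dz":52,"yaw":0.24},{"hand":0.45,"dx":-42,"dy":-5,"dz":78,"yaw":0.36},{"hand":0.45,"dx":-56,"dy":-5,"dz":104,"yaw":0.48},{"hand":0.45,"dx":-70,"dy":0,"dz":130,"yaw":0.6},{"hand":0.45,"dx":-84,"dy":0,"dz":156,"yaw":0.72},{"hand":0.45,"dx":-98,"dy":0,"dz":182,"yaw":0.84},{"hand":0.45,"dx":-112,"dy":0,"dz":208,"yaw":0.96},{"hand":0.45,"dx":-126,"dy":0,"dz":234,"yaw":1.08},{"hand":0.45,"dx":-140,"dy":0,"dz":260,"yaw":1.2},{"hand":0.45,"dx":-151,"dy":5,"dz":281,"yaw":1.32},{"hand":0.45,"dx":-161,"dy":10,"dz":301,"yaw":1.44}]' 70
python3 - <<'E'
from h import *
go(.482,.345,.12,-110.8)
for n in("side","top"):
    cv2.imwrite(f"pics/{n}5.png",cv2.cvtColor(bot.grab_frame(n),cv2.COLOR_RGB2BGR))
t=cv2.imread('pics/top5.png');s=cv2.imread('pics/side5.png')
c=lambda im,x,y,w,h,k:cv2.resize(im[y:y+h,x:x+w],None,fx=k,fy=k,interpolation=2)
cv2.imwrite('pics/c5.png',np.hstack([c(t,250,105,65,75,6),c(s,190,145,65,75,6)]))
E
```

```text
clock: 9.03
position: [0.478, 0.3464, 0.1533]
tool_rot: [-1.57, 0.001, -1.626]
force: [0.3, -0.5, -0.5]
grip_width: 0.047
dx 1.2 dy 33.3 dz 4.0 yaw 0.3075 clock 9.03 psi -93.18 [0.478  0.3464 0.1533] F [ 0.3 -0.5 -0.5] w 0.047 q [-0.67  0.56 -0.08  1.76  0.06  0.82 -2.41]
```

View pics/c5.png

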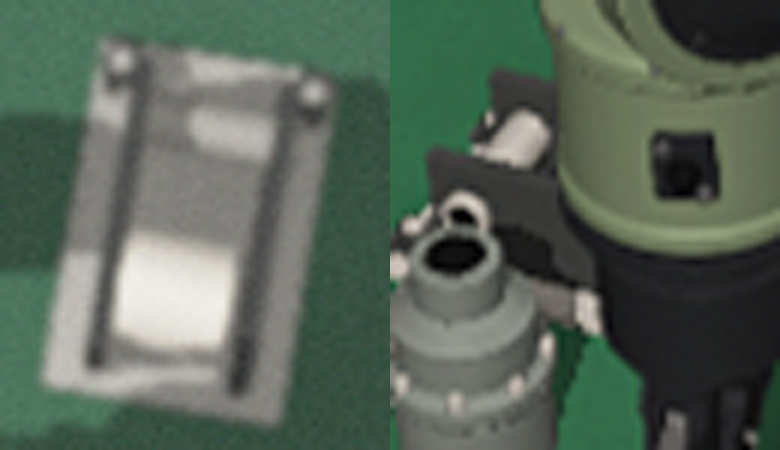

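View pics/side5.png

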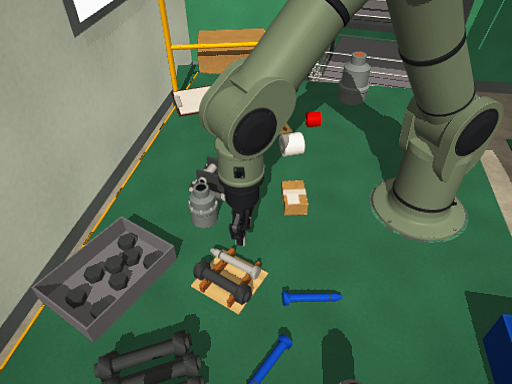

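```bash
python3 -m crank '[{"hand":0.45,"dx":0,"dy":0,"dz":0,"yaw":0.1},{"hand":0.45,"dx":0,"dy":0,"dz":0,"yaw":0.2},{"hand":0.45,"dx":0,"dy":0,"dz":0,"yaw":0.31},{"hand":0.45,"dx":0,"dy":0,"dz":0,"yaw":0.31},{"hand":0.45,"dx":0,"dy":0,"dz":0,"yaw":0.31}]' 70
python3 - <<'E'
from h import *
go(.482,.345,.12,-110.8)
E
```

```text
clock: 9.55
position: [0.4785, 0.3448, 0.1532]
tool_rot: [-1.57, -0.001, -1.928]
force: [-0.3, 1.0, -0.9]
grip_width: 0.0468
dx -1.5 dy 33.2 dz 3.2 yaw 0.0060 clock 9.55 psi -110.46 [0.4785 0.3448 0.1532] F [-0.3  1.  -0.9] w 0.0468 q [-0.88  0.57  0.22  1.78 -0.16  0.81 -2.51]
```

```bash
python3 -m crank '[{"hand":0.45,"dx":-1.5,"dy":20,"dz":3.2,"yaw":0.006},{"hand":0.45,"dx":-1.5,"dy":50,"dz":3.2,"yaw":0.006},{"hand":0.45,"dx":-1.5,"dy":80,"dz":3.2,"yaw":0.006},{"hand":0.45,"dx":-1.5,"dy":95,"dz":3.2,"yaw":0.006},{"hand":0.45,"dx":-1.5,"dy":95,"dz":3.2,"yaw":0.006}]' 60
python3 - <<'E'
from h import *
go(.482,.345,.016,-110.8)
for n in("side","top"):
    cv2.imwrite(f"pics/{n}6.png",cv2.cvtColor(bot.grab_frame(n),cv2.COLOR_RGB2BGR))
t=cv2.imread('pics/top6.png');s=cv2.imread('pics/side6.png')
c=lambda im,x,y,w,h,k:cv2.resize(im[y:y+h,x:x+w],None,fx=k,fy=k,interpolation=2)
cv2.imwrite('pics/c6.png',np.hstack([c(t,140,145,65,75,6),c(s,200,225,65,75,6)]))
E
```

```text
clock: 9.97
position: [0.4806, 0.3437, 0.055]
tool_rot: [-1.575, -0.004, -1.934]
force: [-0.1, 0.1, -0.4]
grip_width: 0.047
dx -1.9 dy 39.0 dz 1.0 yaw -0.0000 clock 9.97 psi -110.80 [0.4806 0.3437 0.055 ] F [-0.1  0.1 -0.4] w 0.047 q [-0.84  0.72  0.17  1.82 -0.2   0.63 -2.48]
```

View pics/c6.png

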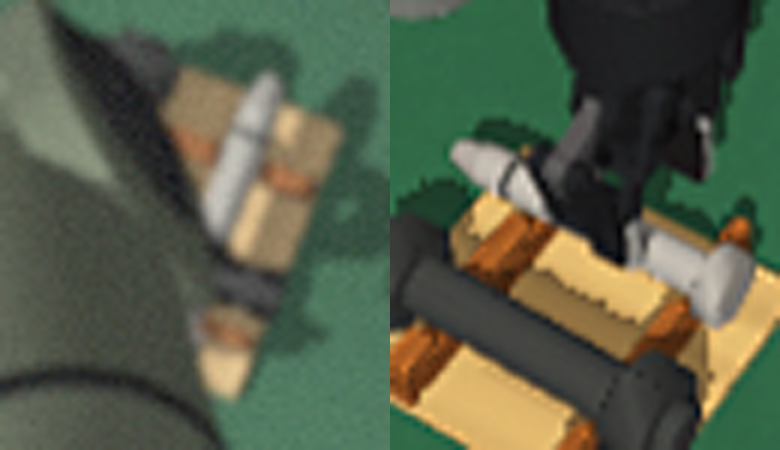

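The fingers straddle the shank between the rear batten and the pin's middle, clear of the stud. Descending.

```bash
python3 -m crank '[{"hand":0.45,"dx":-1.5,"dy":15,"dz":1,"yaw":0},{"hand":0.45,"dx":-1.5,"dy":30,"dz":1,"yaw":0},{"hand":0.45,"dx":-1.5,"dy":38,"dz":1,"yaw":0},{"hand":0.45,"dx":-1.5,"dy":38,"dz":1,"yaw":0},{"hand":0.9,"dx":-1.5,"dy":38,"dz":1,"yaw":0},{"hand":0.9,"dx":-1.5,"dy":38,"dz":1,"yaw":0},{"hand":0.9,"dx":-1.5,"dy":38,"dz":1,"yaw":0},{"hand":0.9,"dx":-1.5,"dy":38,"dz":1,"yaw":0}]' 60
python3 - <<'E'
from h import *
go(.482,.345,.016,-110.8)
E
```

```text
clock: 10.73
position: [0.4842, 0.3459, 0.0215]
tool_rot: [-1.57, 0.001, -1.938]
force: [-1.8, -2.6, 7.8]
grip_width: 0.0179
dx 1.7 dy 5.5 dz -1.7 yaw -0.0037 clock 10.73 psi -111.01 [0.4842 0.3459 0.0215] F [-1.8 -2.6  7.8] w 0.0179 q [-0.83  0.77  0.16  1.82 -0.21  0.57 -2.47]
```

```bash
python3 -m crank '[{"hand":0.95,"dx":0,"dy":-2,"dz":0,"yaw":0},{"hand":0.95,"dx":0,"dy":-10,"dz":0,"yaw":0},{"hand":0.95,"dx":0,"dy":-30,"dz":0,"yaw":0},{"hand":0.95,"dx":0,"dy":-60,"dz":0,"yaw":0},{"hand":0.95,"dx":0,"dy":-90,"dz":0,"yaw":0},{"hand":0.95,"dx":0,"dy":-120,"dz":0,"yaw":0},{"hand":0.95,"dx":0,"dy":-140,"dz":0,"yaw":0},{"hand":0.95,"dx":0,"dy":-140,"dz":0,"yaw":0}]' 100
python3 - <<'E'
from h import *
go(.55,-.11,.17,-10.5)
for n in("side","top"):
    cv2.imwrite(f"pics/{n}7.png",cv2.cvtColor(bot.grab_frame(n),cv2.COLOR_RGB2BGR))
s=cv2.imread('pics/side7.png')
c=lambda im,x,y,w,h,k:cv2.resize(im[y:y+h,x:x+w],None,fx=k,fy=k,interpolation=2)
cv2.imwrite('pics/c7.png',c(s,190,180,90,110,6))
E
```

```text
clock: 11.4
position: [0.4852, 0.347, 0.1652]
tool_rot: [-1.568, 0.006, -1.938]
force: [0.3, -0.2, -3.7]
grip_width: 0.0168
dx 403.3 dy -6.5 dz 224.3 yaw -1.7543 clock 11.4 psi -111.01 [0.4852 0.347  0.1652] F [ 0.3 -0.2 -3.7] w 0.0168 q [-0.91  0.57  0.27  1.76 -0.2   0.84 -2.48]
```

View pics/c7.png

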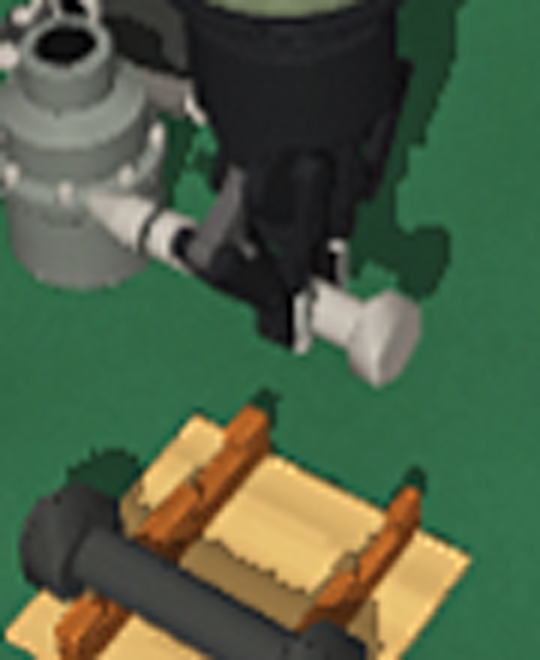

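```bash
python3 -m crank '[{"hand":0.95,"dx":20,"dy":-10,"dz":12,"yaw":-0.05},{"hand":0.95,"dx":50,"dy":-20,"dz":28,"yaw":-0.15},{"hand":0.95,"dx":82,"dy":-30,"dz":44,"yaw":-0.27},{"hand":0.95,"dx":114,"dy":-35,"dz":61,"yaw":-0.39},{"hand":0.95,"dx":146,"dy":-35,"dz":79,"yaw":-0.51},{"hand":0.95,"dx":178,"dy":-35,"dz":96,"yaw":-0.63},{"hand":0.95,"dx":210,"dy":-35,"dz":113,"yaw":-0.75},{"hand":0.95,"dx":242,"dy":-35,"dz":130,"yaw":-0.87},{"hand":0.95,"dx":274,"dy":-35,"dz":148,"yaw":-0.99},{"hand":0.95,"dx":306,"dy":-35,"dz":165,"yaw":-1.11},{"hand":0.95,"dx":338,"dy":-35,"dz":182,"yaw":-1.23},{"hand":0.95,"dx":370,"dy":-35,"dz":200,"yaw":-1.35}]' 100
python3 - <<'E'
from h import *
go(.55,-.157,.10,-10.5)
E
```

```text
clock: 12.5
position: [0.5366, -0.0709, 0.1939]
tool_rot: [-1.572, 0.002, -0.588]
force: [1.0, 0.9, -3.3]
grip_width: 0.0165
dx 59.1 dy 93.9 dz -64.1 yaw -0.4052 clock 12.5 psi -33.71 [ 0.5366 -0.0709  0.1939] F [ 1.   0.9 -3.3] w 0.0165 q [ 0.02  0.44  0.01  1.86 -0.01  0.85 -0.56]
```

```bash
python3 -m crank '[{"hand":0.95,"dx":15,"dy":0,"dz":-16,"yaw":-0.1},{"hand":0.95,"dx":30,"dy":0,"dz":-32,"yaw":-0.2},{"hand":0.95,"dx":45,"dy":0,"dz":-48,"yaw":-0.3},{"hand":0.95,"dx":59,"dy":0,"dz":-64,"yaw":-0.405},{"hand":0.95,"dx":59,"dy":20,"dz":-64,"yaw":-0.405},{"hand":0.95,"dx":59,"dy":50,"dz":-64,"yaw":-0.405},{"hand":0.95,"dx":59,"dy":80,"dz":-64,"yaw":-0.405},{"hand":0.95,"dx":59,"dy":93,"dz":-64,"yaw":-0.405},{"hand":0.95,"dx":59,"dy":93,"dz":-64,"yaw":-0.405},{"hand":0.95,"dx":59,"dy":93,"dz":-64,"yaw":-0.405}]' 100
python3 - <<'E'
from h import *
go(.55,-.157,.0475,-10.5)
for n in("side","top"):
    cv2.imwrite(f"pics/{n}8.png",cv2.cvtColor(bot.grab_frame(n),cv2.COLOR_RGB2BGR))
t=cv2.imread('pics/top8.png');s=cv2.imread('pics/side8.png')
c=lambda im,x,y,w,h,k:cv2.resize(im[y:y+h,x:x+w],None,fx=k,fy=k,interpolation=2)
cv2.imwrite('pics/c8s.png',c(s,190,110,90,90,6));cv2.imwrite('pics/c8t.png',c(t,250,105,110,90,6))
E
```

```text
clock: 13.33
position: [0.5498, -0.1551, 0.1012]
tool_rot: [-1.57, 0.003, -0.19]
force: [0.2, -0.5, -2.7]
grip_width: 0.0169
dx 0.7 dy 53.7 dz -1.8 yaw -0.0063 clock 13.33 psi -10.86 [ 0.5498 -0.1551  0.1012] F [ 0.2 -0.5 -2.7] w 0.0169 q [ 0.22  0.61 -0.07  1.85  0.06  0.69 -0.07]
```

View pics/c8s.png

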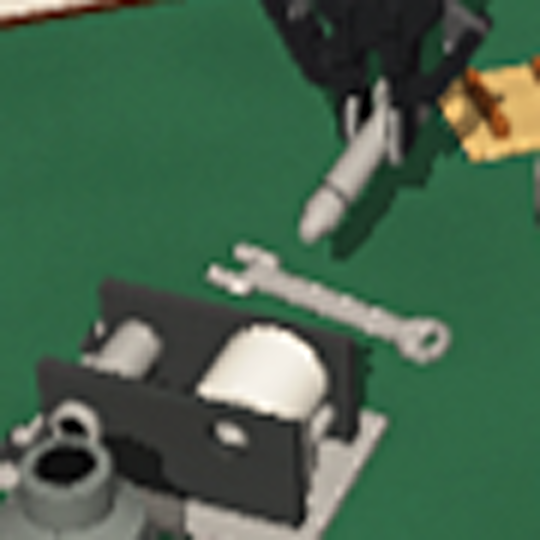

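View pics/c8t.png

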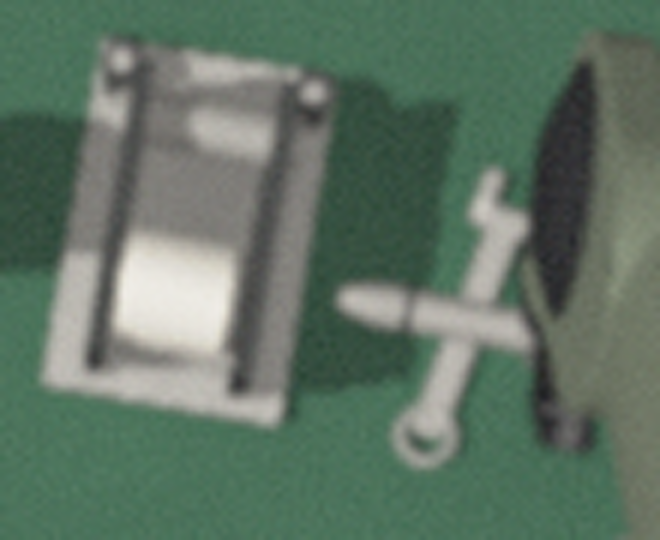

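Run:
```python
from h import *
cv=lambda x0,y0,k,p:np.array([x0,y0])+np.array(p,float)/k-.5+.5/k
S=lambda *p:cv(190,110,6,p);T=lambda *p:cv(250,105,6,p)
a=tri(S(308,233),T(338,298));b=tri(S(338,193),T(412,310))
s,p,M=st();u=np.array([.182,.983,0])
print('tip',a,'ring',b,'dir',np.degrees(np.arctan2(*(a[0]-b[0])[1::-1])))
print('tip-tcp',(a[0]-p).round(4),'along',(a[0]-p)@u,'lat',(a[0]-p)@[.983,-.182,0]);print('ring lat',(b[0]-p)@[.983,-.182,0], (b[0]-p)@u)
# roller now, in top view: silhouette at axis height .056? use top surface corners
for z in(.056,.086):
  w=plane('top',[T(120,235),T(240,250),T(233,350),T(108,340)],z);print(z,w[:,:2].round(4).tolist(),w.mean(0))
for n in('top','side'): print(n,proj(n,[[.583,.0195,.06],[.583-.042*.182,.0195-.042*.983,.06],[.583+.042*.182,.0195+.042*.983,.06]]))
```

```text
tip (array([ 0.57012242, -0.0534763 ,  0.11200088]), np.float64(0.0015099110339415914)) ring (array([ 0.56186985, -0.08832852,  0.11542469]), np.float64(0.0043096056908830515)) dir 76.67843199791008
tip-tcp [0.0192 0.102  0.0091] along 0.10376510820752849 lat 0.0002858667579529874
ring lat -0.001483305080316059 0.06800340830107063
0.056 [[0.6135, 0.0488], [0.6049, -0.011], [0.5546, -0.0064], [0.5606, 0.0557]] [0.58341713 0.02179955 0.056     ]
0.086 [[0.6078, 0.0494], [0.5995, -0.0089], [0.5504, -0.0044], [0.5562, 0.0562]] [0.57847081 0.02306643 0.086     ]
top [[279.6192375  153.43091897]
 [293.51096447 155.75283331]
 [265.73237675 151.11598208]]
side [[232.54508973 174.3172512 ]
 [237.61219818 166.62686711]
 [227.23405732 182.37609975]]
```

Run:
```python
from h import *
s,p,M=st();p=p.copy();ps=np.arctan2(M[1,0],M[0,0]);u=np.array([-np.sin(ps),np.cos(ps),0])
for d in(104,106):print(proj('side',p+u*d/1e3+[0,0,.0125]),proj('top',p+u*d/1e3+[0,0,.0125]))
print('obs side',190+308/6-.42,110+233/6-.42,'top',250+338/6-.42,105+298/6-.42)
im=cv2.imread('pics/side8.png');cv2.imwrite('pics/h8.png',cv2.resize(im[165:200,210:250],None,fx=16,fy=16,interpolation=2))
im=cv2.imread('pics/side0.png');cv2.imwrite('pics/h0.png',cv2.resize(im[160:195,210:250],None,fx=16,fy=16,interpolation=2))
```

```text
[[240.51613153 147.53520008]] [[306.02705427 154.1664422 ]]
[[240.2767692  147.87592913]] [[305.33631066 154.04589603]]
obs side 240.91333333333336 148.41333333333336 top 305.9133333333333 154.24666666666667
```

View pics/h0.png

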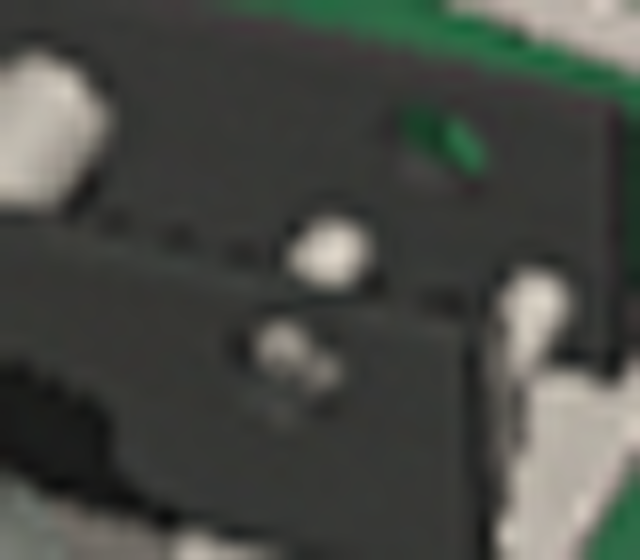

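```bash
python3 - <<'E'
from h import *
go(.5528-.003*1,-.1427-.0147,.0475,-10.5)
E
python3 -m crank '[{"hand":0.95,"dx":0.5,"dy":20,"dz":-2,"yaw":-0.006},{"hand":0.95,"dx":0.5,"dy":40,"dz":-2,"yaw":-0.006},{"hand":0.95,"dx":0.5,"dy":53,"dz":-2,"yaw":-0.006},{"hand":0.95,"dx":0.5,"dy":53,"dz":-2,"yaw":-0.006},{"hand":0.95,"dx":0.5,"dy":53,"dz":-2,"yaw":-0.006}]' 100
python3 - <<'E'
from h import *
go(.5528,-.1427,.0475,-10.5)
E
```

```text
dx -0.8 dy 55.4 dz -2.1 yaw -0.0065 clock 13.43 psi -10.87 [ 0.5509 -0.1555  0.1029] F [-0.2  0.  -3.7] w 0.0165 q [ 0.22  0.61 -0.07  1.84  0.06  0.69 -0.07]
clock: 13.85
position: [0.5511, -0.1575, 0.0501]
tool_rot: [-1.571, -0.0, -0.184]
force: [-0.3, 0.5, -2.6]
grip_width: 0.0167
dx -1.0 dy 2.6 dz 14.9 yaw -0.0005 clock 13.85 psi -10.53 [ 0.5511 -0.1575  0.0501] F [-0.3  0.5 -2.6] w 0.0167 q [ 0.22  0.69 -0.06  1.86  0.07  0.59 -0.07]
```

```bash
python3 -m crank '[{"hand":0.95,"dx":-1,"dy":1,"dz":5,"yaw":0},{"hand":0.95,"dx":-1,"dy":2.2,"dz":12,"yaw":0},{"hand":0.95,"dx":-1,"dy":2.2,"dz":18,"yaw":0},{"hand":0.95,"dx":-1,"dy":2.2,"dz":18,"yaw":0},{"hand":0.95,"dx":-1,"dy":2.2,"dz":18,"yaw":0}]' 100
python3 - <<'E'
from h import *
go(.5528,-.1427,.0475,-10.5)
for n in("side","top"):
    cv2.imwrite(f"pics/{n}9.png",cv2.cvtColor(bot.grab_frame(n),cv2.COLOR_RGB2BGR))
t=cv2.imread('pics/top9.png');s=cv2.imread('pics/side9.png')
c=lambda im,x,y,w,h,k:cv2.resize(im[y:y+h,x:x+w],None,fx=k,fy=k,interpolation=2)
cv2.imwrite('pics/c9.png',np.hstack([c(s,195,130,65,75,6),c(t,260,115,65,75,6)]))
E
```

```text
clock: 14.27
position: [0.5534, -0.1389, 0.0475]
tool_rot: [-1.571, -0.001, -0.183]
force: [0.5, -0.3, -4.4]
grip_width: 0.0166
dx 0.1 dy 0.0 dz -3.8 yaw 0.0007 clock 14.27 psi -10.46 [ 0.5534 -0.1389  0.0475] F [ 0.5 -0.3 -4.4] w 0.0166 q [ 0.19  0.69 -0.06  1.87  0.07  0.58 -0.1 ]
```

View pics/c9.png

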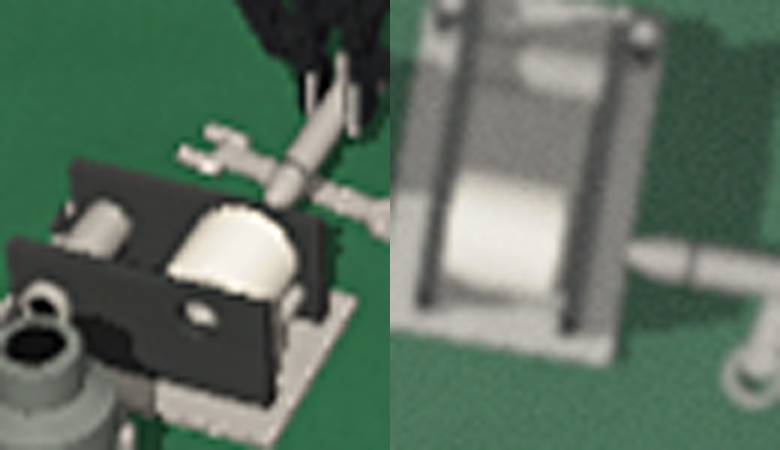

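```bash
python3 - <<'E'
from h import *
print(tri((240.4,162.4),(299.6,156.7)), st()[1]+np.array([.182*.104,.983*.104,.0125]))
E
python3 -m crank '[{"hand":0.95,"dx":0,"dy":0,"dz":6,"yaw":0},{"hand":0.95,"dx":0,"dy":0,"dz":12,"yaw":0},{"hand":0.95,"dx":0,"dy":0,"dz":18,"yaw":0},{"hand":0.95,"dx":0,"dy":0,"dz":22,"yaw":0},{"hand":0.95,"dx":0,"dy":0,"dz":22,"yaw":0}]' 100
```

```text
(array([ 0.57055109, -0.03955558,  0.06472006]), np.float64(0.0018585593952544404)) [ 0.57202366 -0.03747224  0.05979566]
clock: 14.78
position: [0.5574, -0.1164, 0.0471]
tool_rot: [-1.57, 0.0, -0.182]
force: [-0.6, 0.2, -3.9]
grip_width: 0.0167
```

```bash
python3 -m crank '[{"hand":0.95,"dx":0,"dy":0,"dz":5,"yaw":0},{"hand":0.95,"dx":0,"dy":0,"dz":9,"yaw":0},{"hand":0.95,"dx":0,"dy":0,"dz":9,"yaw":0}]' 100;python3 -m crank '[{"hand":0.95,"dx":0,"dy":0,"dz":4,"yaw":0},{"hand":0.95,"dx":0,"dy":0,"dz":8,"yaw":0},{"hand":0.95,"dx":0,"dy":0,"dz":8,"yaw":0}]' 100; python3 -c "
from h import *
go(.583,.0195,.0475,-10.5)"
```

```text
clock: 15.03
position: [0.5589, -0.1081, 0.0471]
tool_rot: [-1.57, -0.0, -0.183]
force: [0.9, 0.7, -3.9]
grip_width: 0.0164
clock: 15.28
position: [0.5604, -0.1003, 0.0471]
tool_rot: [-1.57, 0.0, -0.183]
force: [-0.2, 0.6, -4.4]
grip_width: 0.0166
dx 0.5 dy -0.4 dz 121.9 yaw 0.0003 clock 15.28 psi -10.48 [ 0.5604 -0.1003  0.0471] F [-0.2  0.6 -4.4] w 0.0166 q [ 0.11  0.69 -0.06  1.87  0.07  0.58 -0.17]
```

```bash
python3 -m crank '[{"hand":0.95,"dx":0,"dy":0,"dz":4,"yaw":0},{"hand":0.95,"dx":0,"dy":0,"dz":8,"yaw":0},{"hand":0.95,"dx":0,"dy":0,"dz":8,"yaw":0}]' 100;python3 -m crank '[{"hand":0.95,"dx":0,"dy":0,"dz":4,"yaw":0},{"hand":0.95,"dx":0,"dy":0,"dz":8,"yaw":0},{"hand":0.95,"dx":0,"dy":0,"dz":8,"yaw":0}]' 100; python3 -m crank '[{"hand":0.95,"dx":0,"dy":0,"dz":5,"yaw":0},{"hand":0.95,"dx":0,"dy":0,"dz":10,"yaw":0},{"hand":0.95,"dx":0,"dy":0,"dz":10,"yaw":0}]' 100;python3 -c "
from h import *
go(.583,.0195,.0475,-10.5)"
```

```text
clock: 15.53
position: [0.5618, -0.0925, 0.0471]
tool_rot: [-1.57, 0.0, -0.183]
force: [-0.6, 1.8, -3.9]
grip_width: 0.0166
clock: 15.78
position: [0.5631, -0.085, 0.0471]
tool_rot: [-1.571, 0.0, -0.183]
force: [-0.8, 0.6, -4.2]
grip_width: 0.0167
clock: 16.03
position: [0.5652, -0.0744, 0.0471]
tool_rot: [-1.57, -0.0, -0.183]
force: [-0.6, 2.5, -4.1]
grip_width: 0.0169
dx 0.5 dy -0.3 dz 95.6 yaw 0.0005 clock 16.03 psi -10.47 [ 0.5652 -0.0744  0.0471] F [-0.6  2.5 -4.1] w 0.0169 q [ 0.06  0.69 -0.05  1.87  0.06  0.58 -0.21]
```

Run:
```python
from h import *
for n in("side","top"):
    cv2.imwrite(f"pics/{n}10.png",cv2.cvtColor(bot.grab_frame(n),cv2.COLOR_RGB2BGR))
t=cv2.imread('pics/top10.png');s=cv2.imread('pics/side10.png')
c=lambda im,x,y,w,h,k:cv2.resize(im[y:y+h,x:x+w],None,fx=k,fy=k,interpolation=2)
cv2.imwrite('pics/c10.png',np.hstack([c(s,195,130,65,75,6),c(t,260,115,65,75,6)]))
```

```text
(no output)
```

View pics/c10.png

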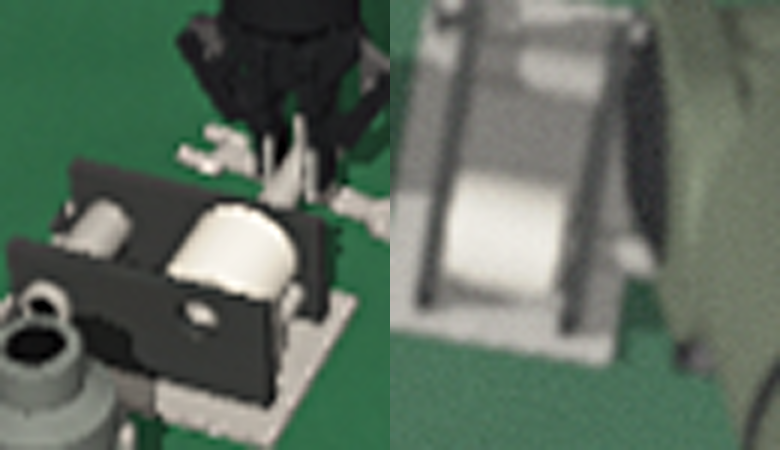

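```bash
python3 -m crank '[{"hand":0.95,"dx":0,"dy":0,"dz":5,"yaw":0},{"hand":0.95,"dx":0,"dy":0,"dz":10,"yaw":0},{"hand":0.95,"dx":0,"dy":0,"dz":10,"yaw":0}]' 100;python3 -m crank '[{"hand":0.95,"dx":0,"dy":0,"dz":5,"yaw":0},{"hand":0.95,"dx":0,"dy":0,"dz":9,"yaw":0},{"hand":0.95,"dx":0,"dy":0,"dz":9,"yaw":0}]' 100;python3 -m crank '[{"hand":0.95,"dx":0,"dy":0,"dz":4,"yaw":0},{"hand":0.95,"dx":0,"dy":0,"dz":8,"yaw":0},{"hand":0.95,"dx":0,"dy":0,"dz":8,"yaw":0}]' 100; python3 -c "
from h import *
go(.583,.0195,.0475,-10.5)"
```

```text
clock: 16.38
position: [0.567, -0.0646, 0.0471]
tool_rot: [-1.57, -0.0, -0.183]
force: [0.5, 2.0, -4.0]
grip_width: 0.017
clock: 16.63
position: [0.5686, -0.056, 0.0471]
tool_rot: [-1.57, -0.0, -0.183]
force: [-0.7, 2.3, -3.3]
grip_width: 0.0167
clock: 16.88
position: [0.5699, -0.0486, 0.0471]
tool_rot: [-1.571, 0.0, -0.183]
force: [0.3, -0.8, -4.0]
grip_width: 0.0166
dx 0.5 dy -0.4 dz 69.3 yaw 0.0000 clock 16.88 psi -10.50 [ 0.5699 -0.0486  0.0471] F [ 0.3 -0.8 -4. ] w 0.0166 q [ 0.02  0.69 -0.05  1.87  0.06  0.58 -0.25]
```

```bash
python3 -m crank '[{"hand":0.95,"dx":0,"dy":0,"dz":4,"yaw":0},{"hand":0.95,"dx":0,"dy":0,"dz":7,"yaw":0},{"hand":0.95,"dx":0,"dy":0,"dz":7,"yaw":0}]' 100
python3 - <<'E'
from h import *
go(.583,.0195,.0475,-10.5)
for n in("side","top"):
    cv2.imwrite(f"pics/{n}11.png",cv2.cvtColor(bot.grab_frame(n),cv2.COLOR_RGB2BGR))
t=cv2.imread('pics/top11.png');s=cv2.imread('pics/side11.png')
c=lambda im,x,y,w,h,k:cv2.resize(im[y:y+h,x:x+w],None,fx=k,fy=k,interpolation=2)
cv2.imwrite('pics/c11.png',np.hstack([c(s,195,140,65,65,6),c(s,220,155,25,40,10)[:390]]))
E
```

```text
clock: 17.13
position: [0.5712, -0.0414, 0.047]
tool_rot: [-1.57, 0.0, -0.183]
force: [0.7, 0.6, -5.1]
grip_width: 0.0169
dx 0.5 dy -0.4 dz 62.0 yaw 0.0002 clock 17.13 psi -10.49 [ 0.5712 -0.0414  0.047 ] F [ 0.7  0.6 -5.1] w 0.0169 q [ 0.    0.69 -0.05  1.87  0.05  0.58 -0.26]
```

View pics/c11.png

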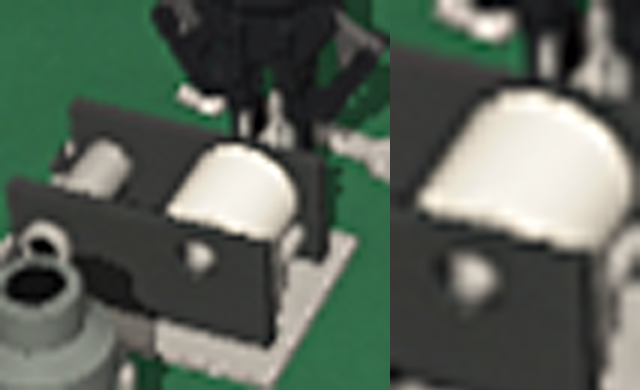

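```bash
python3 -m crank '[{"hand":0.95,"dx":0,"dy":0,"dz":3,"yaw":0},{"hand":0.95,"dx":0,"dy":0,"dz":5,"yaw":0},{"hand":0.95,"dx":0,"dy":0,"dz":5,"yaw":0}]' 100; python3 -m crank '[{"hand":0.5,"dx":0,"dy":0,"dz":0,"yaw":0},{"hand":0.3,"dx":0,"dy":0,"dz":0,"yaw":0},{"hand":0.3,"dx":0,"dy":0,"dz":0,"yaw":0},{"hand":0.3,"dx":0,"dy":0,"dz":0,"yaw":0}]' 100; python3 -c "
from h import *
go(.583,.0195,.0475,-10.5)"
```

```text
clock: 17.48
position: [0.572, -0.0369, 0.047]
tool_rot: [-1.571, 0.0, -0.183]
force: [-0.6, 0.2, -6.7]
grip_width: 0.0168
clock: 17.82
position: [0.5723, -0.0372, 0.0473]
tool_rot: [-1.571, -0.001, -0.184]
force: [-0.5, 0.3, -0.4]
grip_width: 0.0596
dx 0.2 dy -0.2 dz 57.7 yaw -0.0003 clock 17.82 psi -10.52 [ 0.5723 -0.0372  0.0473] F [-0.5  0.3 -0.4] w 0.0596 q [-0.01  0.69 -0.05  1.86  0.05  0.58 -0.27]
```

```bash
python3 -m crank '[{"hand":0.3,"dx":0,"dy":-20,"dz":0,"yaw":0},{"hand":0.3,"dx":0,"dy":-45,"dz":0,"yaw":0},{"hand":0.3,"dx":0,"dy":-70,"dz":0,"yaw":0},{"hand":1,"dx":0,"dy":-75,"dz":-20,"yaw":0},{"hand":1,"dx":0,"dy":-75,"dz":-50,"yaw":0},{"hand":1,"dx":0,"dy":-75,"dz":-80,"yaw":0},{"hand":1,"dx":0,"dy":-75,"dz":-80,"yaw":0},{"hand":1,"dx":0,"dy":-45,"dz":-80,"yaw":0},{"hand":1,"dx":0,"dy":-15,"dz":-80,"yaw":0},{"hand":1,"dx":0,"dy":2,"dz":-80,"yaw":0},{"hand":1,"dx":0,"dy":2,"dz":-80,"yaw":0}]' 60
python3 - <<'E'
from h import *
go(.583,.0195,.0475,-10.5)
for n in("side","top"):
    cv2.imwrite(f"pics/{n}12.png",cv2.cvtColor(bot.grab_frame(n),cv2.COLOR_RGB2BGR))
t=cv2.imread('pics/top12.png');s=cv2.imread('pics/side12.png')
c=lambda im,x,y,w,h,k:cv2.resize(im[y:y+h,x:x+w],None,fx=k,fy=k,interpolation=2)
cv2.imwrite('pics/c12.png',np.hstack([c(s,195,130,65,75,6),c(t,260,115,65,75,6)]))
E
```

```text
clock: 18.73
position: [0.5556, -0.1155, 0.042]
tool_rot: [-1.571, 0.005, -0.184]
force: [-1.0, 0.4, -0.5]
grip_width: 0.0001
dx 2.3 dy -5.5 dz 137.7 yaw -0.0003 clock 18.73 psi -10.52 [ 0.5556 -0.1155  0.042 ] F [-1.   0.4 -0.5] w 0.0001 q [ 0.13  0.7  -0.05  1.88  0.06  0.57 -0.13]
```

View pics/c12.png

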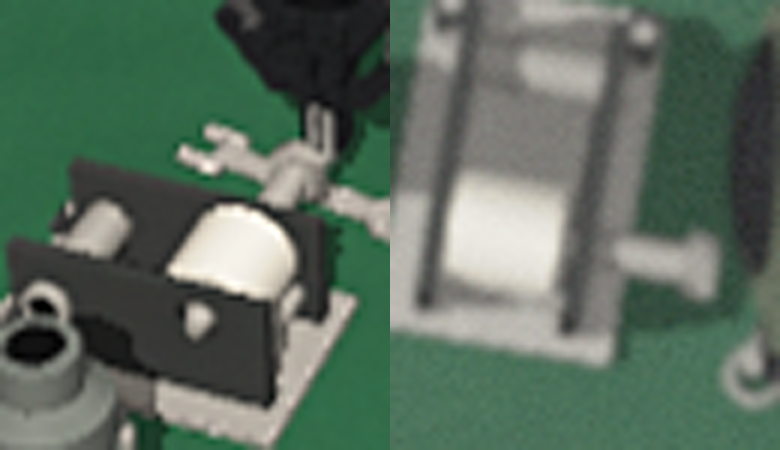

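```bash
python3 -m crank '[{"hand":1,"dx":1.5,"dy":-3,"dz":8,"yaw":0},{"hand":1,"dx":1.5,"dy":-3,"dz":16,"yaw":0},{"hand":1,"dx":1.5,"dy":-3,"dz":24,"yaw":0},{"hand":1,"dx":1.5,"dy":-3,"dz":30,"yaw":0},{"hand":1,"dx":1.5,"dy":-3,"dz":30,"yaw":0}]' 60;python3 -m crank '[{"hand":1,"dx":0,"dy":0,"dz":4,"yaw":0},{"hand":1,"dx":0,"dy":0,"dz":8,"yaw":0},{"hand":1,"dx":0,"dy":0,"dz":8,"yaw":0}]';python3 -m crank '[{"hand":1,"dx":0,"dy":0,"dz":4,"yaw":0},{"hand":1,"dx":0,"dy":0,"dz":8,"yaw":0},{"hand":1,"dx":0,"dy":0,"dz":8,"yaw":0}]'; python3 -c "
from h import *
go(.583,.0195,.0475,-10.5)"
```

```text
clock: 19.25
position: [0.5648, -0.0858, 0.0488]
tool_rot: [-1.571, -0.001, -0.183]
force: [0.6, -2.4, -1.3]
grip_width: 0.0001
clock: 19.5
position: [0.5663, -0.0786, 0.0487]
tool_rot: [-1.572, -0.001, -0.183]
force: [0.7, -4.5, -0.9]
grip_width: 0.0002
clock: 19.75
position: [0.5678, -0.0705, 0.0487]
tool_rot: [-1.571, -0.001, -0.183]
force: [0.0, -3.4, -0.2]
grip_width: 0.0002
dx -1.4 dy 1.2 dz 91.3 yaw 0.0000 clock 19.75 psi -10.50 [ 0.5678 -0.0705  0.0487] F [ 0.  -3.4 -0.2] w 0.0002 q [ 0.05  0.69 -0.04  1.87  0.05  0.58 -0.21]
```

Pushing at about 3–4 N. About 24 mm remains, so I continue.

```bash
python3 -m crank '[{"hand":1,"dx":-1,"dy":0,"dz":4,"yaw":0},{"hand":1,"dx":-1,"dy":0,"dz":9,"yaw":0},{"hand":1,"dx":-1,"dy":0,"dz":9,"yaw":0}]' 60;python3 -m crank '[{"hand":1,"dx":0,"dy":0,"dz":4,"yaw":0},{"hand":1,"dx":0,"dy":0,"dz":7,"yaw":0},{"hand":1,"dx":0,"dy":0,"dz":7,"yaw":0}]'
python3 - <<'E'
from h import *
go(.583,.0195,.0475,-10.5)
for n in("side","top"):
    cv2.imwrite(f"pics/{n}13.png",cv2.cvtColor(bot.grab_frame(n),cv2.COLOR_RGB2BGR))
t=cv2.imread('pics/top13.png');s=cv2.imread('pics/side13.png')
c=lambda im,x,y,w,h,k:cv2.resize(im[y:y+h,x:x+w],None,fx=k,fy=k,interpolation=2)
cv2.imwrite('pics/c13.png',np.hstack([c(s,195,130,65,75,6),c(t,260,115,65,75,6)]))
E
```

```text
clock: 20.0
position: [0.5688, -0.0617, 0.049]
tool_rot: [-1.571, -0.002, -0.184]
force: [2.5, -5.8, 1.0]
grip_width: -0.0001
clock: 20.25
position: [0.5702, -0.0551, 0.049]
tool_rot: [-1.572, -0.002, -0.184]
force: [2.1, -5.5, 1.0]
grip_width: -0.0001
dx -1.0 dy 1.4 dz 75.7 yaw -0.0005 clock 20.25 psi -10.53 [ 0.5702 -0.0551  0.049 ] F [ 2.1 -5.5  1. ] w -0.0001 q [ 0.02  0.69 -0.04  1.87  0.05  0.58 -0.23]
```

View pics/c13.png

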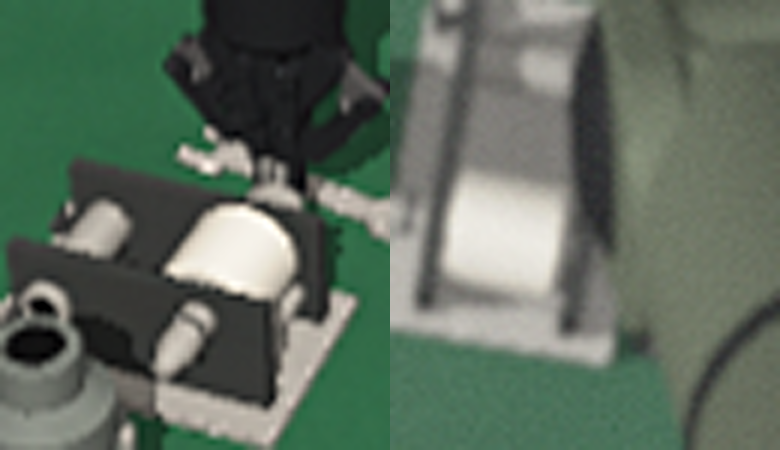

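Pin goes through both plates. Its nose stands out about 35 mm at crop (165,370). Pushing to contact.

```bash
python3 -m crank '[{"hand":1,"dx":0,"dy":0,"dz":3,"yaw":0},{"hand":1,"dx":0,"dy":0,"dz":5,"yaw":0},{"hand":1,"dx":0,"dy":0,"dz":5,"yaw":0}]' 60;python3 -m crank '[{"hand":1,"dx":0,"dy":0,"dz":2,"yaw":0},{"hand":1,"dx":0,"dy":0,"dz":4,"yaw":0},{"hand":1,"dx":0,"dy":0,"dz":4,"yaw":0}]';  python3 -m crank '[{"hand":1,"dx":0,"dy":0,"dz":1,"yaw":0},{"hand":1,"dx":0,"dy":0,"dz":2,"yaw":0},{"hand":1,"dx":0,"dy":0,"dz":2,"yaw":0}]'; python3 -c "
from h import *
go(.583,.0195,.0475,-10.5)"
```

```text
clock: 20.6
position: [0.5711, -0.0505, 0.049]
tool_rot: [-1.572, -0.002, -0.184]
force: [2.1, -7.2, 1.3]
grip_width: 0.0
clock: 20.85
position: [0.5718, -0.0467, 0.049]
tool_rot: [-1.572, -0.002, -0.184]
force: [2.4, -9.0, 0.7]
grip_width: -0.0002
clock: 21.1
position: [0.5719, -0.0464, 0.0491]
tool_rot: [-1.573, -0.002, -0.185]
force: [1.9, -15.9, 2.3]
grip_width: 0.0001
dx -1.3 dy 1.4 dz 66.8 yaw -0.0021 clock 21.1 psi -10.62 [ 0.5719 -0.0464  0.0491] F [  1.9 -15.9   2.3] w 0.0001 q [ 0.    0.69 -0.03  1.86  0.05  0.58 -0.25]
```

```bash
python3 -m crank '[{"hand":1,"dx":0,"dy":0,"dz":1,"yaw":0},{"hand":1,"dx":0,"dy":0,"dz":1.5,"yaw":0},{"hand":1,"dx":0,"dy":0,"dz":1.5,"yaw":0}]' 60; python3 -m crank '[{"hand":1,"dx":0,"dy":0,"dz":-4,"yaw":0},{"hand":1,"dx":0,"dy":0,"dz":-20,"yaw":0},{"hand":1,"dx":0,"dy":0,"dz":-35,"yaw":0},{"hand":1,"dx":0,"dy":-25,"dz":-40,"yaw":0},{"hand":1,"dx":0,"dy":-60,"dz":-40,"yaw":0},{"hand":1,"dx":0,"dy":-90,"dz":-40,"yaw":0},{"hand":1,"dx":0,"dy":-90,"dz":-70,"yaw":0},{"hand":1,"dx":0,"dy":-90,"dz":-70,"yaw":0}]'
python3 - <<'E'
from h import *
go(.583,.0195,.13,-10.5)
for n in("side","top"):
    cv2.imwrite(f"pics/{n}14.png",cv2.cvtColor(bot.grab_frame(n),cv2.COLOR_RGB2BGR))
t=cv2.imread('pics/top14.png');s=cv2.imread('pics/side14.png')
c=lambda im,x,y,w,h,k:cv2.resize(im[y:y+h,x:x+w],None,fx=k,fy=k,interpolation=2)
cv2.imwrite('pics/c14.png',np.hstack([c(s,195,130,65,75,6),c(t,250,115,65,75,6)]))
E
```

```text
clock: 21.35
position: [0.5719, -0.0464, 0.049]
tool_rot: [-1.575, -0.002, -0.186]
force: [0.5, -24.1, 3.1]
grip_width: -0.0
clock: 22.02
position: [0.5591, -0.1152, 0.1407]
tool_rot: [-1.572, -0.004, -0.186]
force: [-0.3, -2.5, -0.3]
grip_width: -0.0001
dx -1.5 dy 10.4 dz 136.9 yaw -0.0030 clock 22.02 psi -10.67 [ 0.5591 -0.1152  0.1407] F [-0.3 -2.5 -0.3] w -0.0001 q [ 0.13  0.55 -0.04  1.83  0.04  0.76 -0.12]
```

View pics/c14.png

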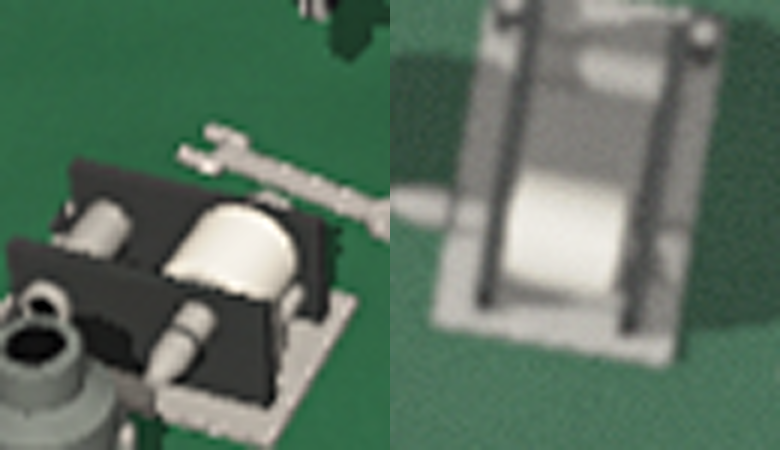

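Pin home: adding 8 N of push moved it no further, the head sits at the −y plate at top crop (675,250), and the nose stands out on the +y side at (420,205). Next is the flick, so I bring the closed fingers over the roller.

```bash
python3 - <<'E'
from h import *
go(.5732,.0213,.10,-10.5)
E
python3 -m crank '[{"hand":1,"dx":-2,"dy":0,"dz":30,"yaw":-0.003},{"hand":1,"dx":-5,"dy":0,"dz":65,"yaw":-0.003},{"hand":1,"dx":-8,"dy":0,"dz":100,"yaw":-0.003},{"hand":1,"dx":-11,"dy":0,"dz":137,"yaw":-0.003},{"hand":1,"dx":-11,"dy":15,"dz":137,"yaw":-0.003},{"hand":1,"dx":-11,"dy":35,"dz":137,"yaw":-0.003},{"hand":1,"dx":-11,"dy":40,"dz":137,"yaw":-0.003},{"hand":1,"dx":-11,"dy":40,"dz":137,"yaw":-0.003}]' 60;python3 - <<'E'
from h import *
go(.5732,.0213,.0885,-10.5)
E
```

```text
dx -10.5 dy 39.0 dz 133.4 yaw -0.0013 clock 22.12 psi -10.57 [ 0.5589 -0.1117  0.139 ] F [-0.2 -0.5 -0.6] w 0.0002 q [ 0.13  0.55 -0.05  1.83  0.04  0.76 -0.12]
clock: 22.78
position: [0.5719, 0.0259, 0.0968]
tool_rot: [-1.571, 0.003, -0.18]
force: [-1.1, 0.3, 0.6]
grip_width: -0.0003
dx 2.1 dy 8.3 dz -4.3 yaw 0.0037 clock 22.78 psi -10.29 [0.5719 0.0259 0.0968] F [-1.1  0.3  0.6] w -0.0003 q [-0.11  0.62 -0.05  1.84  0.05  0.68 -0.37]
```

```bash
python3 -m crank '[{"hand":1,"dx":1,"dy":3,"dz":-4,"yaw":0.004},{"hand":1,"dx":1,"dy":6,"dz":-4,"yaw":0.004},{"hand":1,"dx":1,"dy":6,"dz":-4,"yaw":0.004}]' 60;python3 -m crank '[{"hand":1,"dx":0,"dy":1,"dz":0,"yaw":0},{"hand":1,"dx":0,"dy":2,"dz":0,"yaw":0},{"hand":1,"dx":0,"dy":2,"dz":0,"yaw":0}]' ;python3 - <<'E'
from h import *
go(.5732,.0213,.0885,-10.5)
cv2.imwrite("pics/side15.png",cv2.cvtColor(bot.grab_frame('side'),cv2.COLOR_RGB2BGR))
s=cv2.imread('pics/side15.png')
cv2.imwrite('pics/c15.png',cv2.resize(s[120:200,190:270],None,fx=7,fy=7,interpolation=2))
E
```

```text
clock: 23.03
position: [0.5734, 0.0204, 0.0923]
tool_rot: [-1.571, -0.0, -0.186]
force: [0.2, 0.0, 0.5]
grip_width: -0.0
clock: 23.28
position: [0.5733, 0.0209, 0.0902]
tool_rot: [-1.571, -0.0, -0.185]
force: [-1.2, -0.4, 0.0]
grip_width: -0.0
dx -0.2 dy 1.7 dz 0.4 yaw -0.0016 clock 23.28 psi -10.59 [0.5733 0.0209 0.0902] F [-1.2 -0.4  0. ] w -0.0 q [-0.11  0.63 -0.05  1.85  0.05  0.67 -0.37]
```

View pics/c15.png

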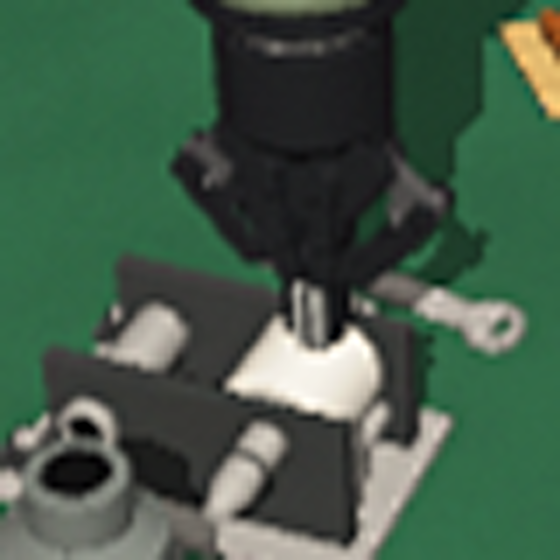

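```bash
python3 -m crank '[{"hand":1,"dx":0,"dy":1,"dz":0,"yaw":0},{"hand":1,"dx":0,"dy":1.5,"dz":0,"yaw":0},{"hand":1,"dx":0,"dy":1.5,"dz":0,"yaw":0}]' 60;python3 -m crank '[{"hand":1,"dx":0,"dy":1,"dz":0,"yaw":0},{"hand":1,"dx":0,"dy":1,"dz":0,"yaw":0}]'
```

```text
clock: 23.58
position: [0.5732, 0.021, 0.0885]
tool_rot: [-1.571, 0.0, -0.185]
force: [0.6, -0.8, -0.4]
grip_width: -0.0005
clock: 23.75
position: [0.5731, 0.0209, 0.0874]
tool_rot: [-1.571, 0.0, -0.185]
force: [-0.0, 0.5, -0.6]
grip_width: -0.0003
```

```bash
python3 -m crank '[{"hand":1,"dx":0,"dy":1,"dz":0,"yaw":0},{"hand":1,"dx":0,"dy":1,"dz":0,"yaw":0}]' 60;python3 -m crank '[{"hand":1,"dx":0,"dy":0.7,"dz":0,"yaw":0},{"hand":1,"dx":0,"dy":0.7,"dz":0,"yaw":0}]'
```

```text
clock: 23.92
position: [0.5735, 0.0209, 0.0869]
tool_rot: [-1.571, -0.001, -0.185]
force: [-0.5, -0.4, 8.9]
grip_width: -0.0001
clock: 24.08
position: [0.5739, 0.0208, 0.0867]
tool_rot: [-1.571, -0.002, -0.185]
force: [-2.9, -0.8, 15.2]
grip_width: 0.0002
```

```bash
python3 -m crank '[{"hand":1,"dx":20,"dy":0,"dz":0,"yaw":0},{"hand":1,"dx":60,"dy":0,"dz":0,"yaw":0},{"hand":1,"dx":95,"dy":-15,"dz":0,"yaw":0},{"hand":1,"dx":110,"dy":-50,"dz":0,"yaw":0},{"hand":1,"dx":110,"dy":-90,"dz":0,"yaw":0},{"hand":1,"dx":110,"dy":-100,"dz":-20,"yaw":0}]' 60
python3 - <<'E'
from h import *
go(.5732,.0213,.0885,-10.5)
c=lambda im,x,y,w,h,k:cv2.resize(im[y:y+h,x:x+w],None,fx=k,fy=k,interpolation=2)
F=[cv2.cvtColor(bot.grab_frame('side'),cv2.COLOR_RGB2BGR) for i in range(3)]
for i,f in enumerate(F): cv2.imwrite(f'pics/side16_{i}.png',f)
r=[f[155:195,215:250].astype(int) for f in F];print([np.abs(r[i+1]-r[i]).max() for i in range(2)],[np.abs(r[i+1]-r[i]).mean() for i in range(2)])
cv2.imwrite('pics/c16.png',np.hstack([c(f,200,140,65,65,4) for f in F]))
E
```

```text
clock: 24.58
position: [0.6807, -0.0152, 0.1911]
tool_rot: [-1.567, -0.006, -0.181]
force: [0.0, 0.4, 0.4]
grip_width: 0.0001
dx -112.9 dy 102.0 dz 16.1 yaw 0.0023 clock 24.58 psi -10.37 [ 0.6807 -0.0152  0.1911] F [0.  0.4 0.4] w 0.0001 q [-0.04  0.65 -0.05  1.48  0.03  1.01 -0.27]
[np.int64(40), np.int64(38)] [np.float64(0.9516666666666667), np.float64(0.92)]
```

View pics/c16.png

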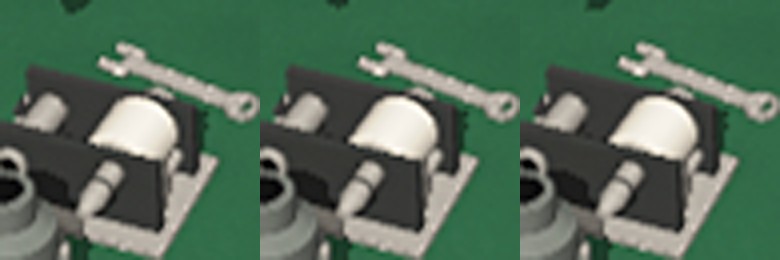

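Run:
```python
import cv2,numpy as np
F=[cv2.imread(f'pics/side16_{i}.png').astype(int) for i in range(3)]
for i,j in((0,1),(1,2),(0,2)):
    d=np.abs(F[i]-F[j]).sum(2); 
    ys,xs=np.where(d[150:210,190:265]>40);print(len(ys),sorted(zip((xs+190).tolist(),(ys+150).tolist(),d[ys+150,xs+190].tolist()),key=lambda a:-a[2])[:15])
d=np.abs(F[0]-F[1]).sum(2);print('bg mean',d[220:260,280:330].mean(),'roller',d[166:174,225:243].mean(), 'pin',d[176:182,224:230].mean())
```

```text
6 [(242, 178, 118), (235, 164, 111), (242, 179, 101), (229, 164, 74), (225, 176, 63), (242, 169, 43)]
9 [(243, 177, 110), (242, 178, 110), (242, 179, 98), (243, 178, 86), (242, 169, 71), (243, 169, 62), (240, 166, 61), (243, 170, 51), (242, 170, 47)]
8 [(243, 177, 144), (243, 178, 105), (235, 164, 72), (225, 176, 66), (240, 166, 62), (244, 177, 52), (241, 166, 47), (242, 168, 42)]
bg mean 1.748 roller 3.625 pin 4.555555555555555
```

Run:
```python
import cv2,numpy as np
a=cv2.imread('pics/side0.png').astype(int);b=cv2.imread('pics/side16_2.png').astype(int);d=np.abs(a-b).sum(2)
for n,(x,y,w,h) in dict(pump=(186,175,34,55),spanner=(225,150,42,22),carton=(278,178,34,38),stud=(192,255,60,52),bigroller=(278,130,28,26)).items():
    print(n,(d[y:y+h,x:x+w]>60).sum(),'px changed')
from h import *
s=bot.observe();print(s['clock'],np.round(s['force'],1),np.round(s['qd'],3))
```

```text
pump 3 px changed
spanner 139 px changed
carton 0 px changed
stud 369 px changed
bigroller 4 px changed
24.7333 [-0.3  0.1 -1. ] [-0.022  0.028 -0.023  0.019 -0.006 -0.01  -0.013]
```

Run:
```python
import cv2,numpy as np
a=cv2.imread('pics/side0.png');b=cv2.imread('pics/side16_2.png')
c=lambda im,x,y,w,h,k:cv2.resize(im[y:y+h,x:x+w],None,fx=k,fy=k,interpolation=2)
cv2.imwrite('pics/cmp.png',np.vstack([np.hstack([c(i,190,245,80,60,4) for i in(a,b)]),np.hstack([c(i,205,140,80,60,4) for i in(a,b)])]))
```

```text
(no output)
```

View pics/cmp.png

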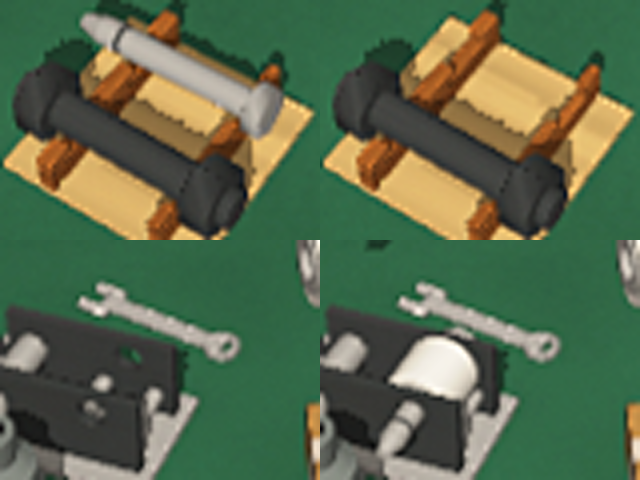

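The stud and spanner have not moved. The changed pixels come from the missing pin and the new roller. Handing in.

```bash
python3 -c "
from workcell import bot
print(bot.job_done(), bot.observe()['clock'])"
```

```text
the job is handed in; nothing more can be done
the job is handed in; nothing more can be done
```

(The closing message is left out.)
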